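# Restock the coffee capsule caddy

## Task

Two capsules of the wrong size, a small and a big one, were left in the wooden caddy: first take them out and put them in the white bowl. Then put every capsule of the size that fits the machine, the middle of the three sizes (36 mm across), into the caddy, leaving the smaller and bigger ones and everything else where they lie, and close the caddy with its lid. Last, push the closed caddy across the counter, without lifting it, until it stands squarely on the dark mat, wholly inside the mat's edges.

Things in the scene. Friction and masses are not known exactly. Their poses are not given: they have to be found in the camera images.
- pod_a: Right-size (middle) capsule, one of two to four: plain aluminium coffee capsule, a 33 mm wide upright cylinder on a 36 mm wide, 2 mm thick foil rim, 30 mm tall in all, 15 g. Starts foil side down. Origin: centre of the underside of the rim; z points up through its crown. Loose on the counter to the robot's left or ahead; may be absent.
- pod_b: Right-size (middle) capsule, one of two to four: plain aluminium coffee capsule, a 33 mm wide upright cylinder on a 36 mm wide, 2 mm thick foil rim, 30 mm tall in all, 15 g. Starts foil side down. Origin: centre of the underside of the rim; z points up through its crown. Loose on the counter to the robot's left or ahead; may be absent.
- pod_c: Right-size (middle) capsule, one of two to four: plain aluminium coffee capsule, a 33 mm wide upright cylinder on a 36 mm wide, 2 mm thick foil rim, 30 mm tall in all, 15 g. Starts foil side down. Origin: centre of the underside of the rim; z points up through its crown. Loose on the counter to the robot's left or ahead; may be absent.
- pod_d: Right-size (middle) capsule, one of two to four: plain aluminium coffee capsule, a 33 mm wide upright cylinder on a 36 mm wide, 2 mm thick foil rim, 30 mm tall in all, 15 g. Starts foil side down. Origin: centre of the underside of the rim; z points up through its crown. Loose on the counter to the robot's left or ahead; may be absent.
- small_a: Small look-alike capsule, does not fit the machine: plain aluminium coffee capsule, a 25 mm wide upright cylinder on a 28 mm wide, 2 mm thick foil rim, 23 mm tall in all, 15 g. Starts foil side down. Origin: centre of the underside of the rim; z points up through its crown. Loose on the counter.
- small_b: Small look-alike capsule, does not fit the machine: plain aluminium coffee capsule, a 25 mm wide upright cylinder on a 28 mm wide, 2 mm thick foil rim, 23 mm tall in all, 15 g. Starts foil side down. Origin: centre of the underside of the rim; z points up through its crown. Loose on the counter.
- big_a: Big look-alike capsule, does not fit the machine: plain aluminium coffee capsule, a 42 mm wide upright cylinder on a 45 mm wide, 2 mm thick foil rim, 36 mm tall in all, 15 g. Starts foil side down. Origin: centre of the underside of the rim; z points up through its crown. Loose on the counter.
- big_b: Big look-alike capsule, does not fit the machine: plain aluminium coffee capsule, a 42 mm wide upright cylinder on a 45 mm wide, 2 mm thick foil rim, 36 mm tall in all, 15 g. Starts foil side down. Origin: centre of the underside of the rim; z points up through its crown. Loose on the counter.
- big_in_caddy: Big capsule left in the caddy by mistake: plain aluminium coffee capsule, a 42 mm wide upright cylinder on a 45 mm wide, 2 mm thick foil rim, 36 mm tall in all, 15 g. Starts foil side down. Origin: centre of the underside of the rim; z points up through its crown. Starts upright on the caddy's floor.
- small_in_caddy: Small capsule left in the caddy by mistake: plain aluminium coffee capsule, a 25 mm wide upright cylinder on a 28 mm wide, 2 mm thick foil rim, 23 mm tall in all, 15 g. Starts foil side down. Origin: centre of the underside of the rim; z points up through its crown. Starts upright on the caddy's floor.
- caddy: Open pale plywood caddy (box), loose on the counter, 120 mm along its x, 176 mm along its y, 54 mm high; walls and floor 6 mm thick, so inside 108 x 164 mm and 48 mm deep. 0.3 to 0.65 kg. Origin: centre of its underside; x, y along its sides, z up. It slides on the wood when pushed with a few newtons; it starts ahead of the robot, with the mat to its -y side.
- lid: Loose wooden caddy lid, 0.13-0.21 kg: plate 120 (x) by 176 (y) mm; under it a plug 100 x 156 mm, 8 mm deep, that drops inside the walls with 4 mm play a side; on top a grip bar 14 mm wide (x), 60 mm long (y). Origin: centre of the plug's underside, z up: plate z 8-14 mm, bar 14-36 mm. Starts flat on the counter. Closed: origin 46 mm above the caddy's, axes parallel (either way round).
- bowl: White ceramic bowl, loose, rim 126 mm across, 45 mm high, 0.3 kg, open upward, inner floor about 5 mm up and narrower than the rim. Origin: centre of its underside.
- mat: Flat dark rubber mat fixed on the counter, 164 mm (x) by 220 mm (y), 1 mm thick; things slide over it without a step, as on the wood. Origin: its centre; the caddy's y axis should lie along its y axis (either way round).
- tin: Bystander to leave alone: small white tin with a steel cap, 44 mm wide, 45 mm high. Origin: centre of its underside.
- mug: Bystander to leave alone: white mug, 80 mm wide, 92 mm high. Origin: centre of its underside.
- jar: Bystander to leave alone: amber storage jar, 72 mm wide, 68 mm high. Origin: centre of its underside.
- spoon: Bystander to leave alone: steel spoon 130 mm long lying flat; origin at its middle.
- timer: Bystander to leave alone: white kitchen timer, 64 mm wide, 52 mm high. Origin: centre of its underside.

How it is judged:
By the outcome, as a careful person would: the job done as asked, in the order asked, and still so for the second after the job is handed in, with the robot touching nothing.
Of pod_a, pod_b, pod_c, pod_d only 2 to 4 are there at a start; the rules pass over those that are not, and their reading is None.
At some moment in a run one of pod_a, pod_b, pod_c, pod_d, lid may be knocked a few centimetres aside while the robot is not near it.
Once in a run the grip may slacken for a moment while it holds something.
It also fails if it takes over 210 s, if anything falls off the work surface, if the arm or the gripper's body presses on something with over 40 N, if the wrist force passes 120 N, or if a joint passes its speed limit or range.

## Robot

A 7-joint arm with a two-finger parallel gripper is mounted at the origin on the work surface. World frame = base frame: x ahead of the robot, y to its left, z up, the work surface at z = 0. Lengths are in m, angles in rad, forces in N, time in s.
With the tool pointing down it reaches from about 0.35 to 0.9 m from the base axis. Payload 7.2 kg.
Tool frame: the origin (TCP) lies at the very end of the fingers, on their centre line; the grasp point (between the pads) lies manip.hold_point_z behind it (manip.hold_point_z is the distance from the TCP to the grasp point, in m); z points along the fingers, y is the line along which they close (so a half turn about z gives the same grasp; the last joint's range is limited). The gripper opens to 85 mm and grips with 20 to 120 N. Pads are 22 mm wide; open, the fingers measure 114 mm over their backs; the gripper's body (76 mm by 85 mm) begins 54 mm behind the grasp point. The pads swing forward as they close: fully open they stand 13 mm farther back than shut.
Start: joints at [1.267, 0.411, -0.013, 1.596, 0.006, 1.134, -0.082], TCP at [0.146, -0.608, 0.231] pointing down, gripper open.
Joint ranges: [-2.95, 2.95], [-0.29, 1.99], [-1.47, 1.44], [0.14, 2.54], [-1.03, 4.17], [0.13, 1.85], [-2.86, 2.86]. Speed limits (rad/s): [2.39, 2.39, 3.01, 3.01, 3.14, 3.14, 3.14].

## Interface

Orientations are given as a rotation vector (axis times angle).
In Python, from plant import manip, viewer gives the robot as it stands.
- The arm moves only by the tool apply_moves, never from a script. Its argument "deltas" is a list of rows, each a list of 6 numbers: the shift along the tool's x, y, z in units of 0.25 m (1.0 is 0.25 m), then the turn, a rotation vector about the tool's x, y, z in units of 0.5 rad (1.0 is 0.5 rad). In form: [[dx, dy, dz, rx, ry, rz], ...]. A call has 1 to 12 rows; each row is the pose to reach, as a shift and turn from the pose commanded when the call began, along the tool's axes at that moment; what a row does not reach only later rows make up. A row lasts 1/8 s, in which the tool goes at most 62.5 mm and 10.7 degrees, less where a joint would pass 70% of its speed; a pose out of reach is approached as far as the arm can. A call with a number of a shift or a turn outside -1 to 1 is refused whole. A call with a gripper value outside its range is refused whole. "hand" is the closure, from 0 (fully open) to 1 (shut), set as the call begins (left out, the last holds). The fingers move at their own pace and stop on an object; "newtons" is the grip in N (left out, the last holds). Time passes only in rows, so rows that repeat a pose let the fingers close. It gives the time, the measured TCP pose, the force, the opening and the grip force at its end, in the units of the state.
- manip.sense(): the state, without advancing time (a new reading comes with each control period).
- viewer.capture(name): name is "side" or "top" or "wrist"; returns a dict with "color" (480x640x3 uint8, blue, green, red), "K" (3x3 intrinsics, pixels), "k1" (the pictures are not rectified: a ray, as slopes to the right and down, at radius r is drawn at 1 + k1 r^2 times it, then the intrinsics apply), "R" (3x3) and "t" (3): a world point X has camera coordinates R X + t; the wrist camera has in their place "T_tool_cam" (4x4, takes a point from camera to tool coordinates, whose origin is the TCP and whose axes are the flange's). Camera axes: x right, y down, z forward; pixel columns grow to the right and rows downward; lengths in m; the calibration is good to about 2 mm. A picture is of the moment at which its call begins: read the wrist's pose just before it. There is no depth.
- manip.close_job(): hands the job in; it is judged then, once.
The state is a dict: "clock": time; "joints": joint angles; "joint_velocities": joint speeds; "tau": joint torques, N m; "tcp_pos": TCP position; "ee_rot": TCP orientation; "wrist_force": force on the tool from outside, world axes, zero at the start; "torque": the same for the moment, N m; "opening": opening from 0.0 (shut) to 1.0 (fully open); "finger_force": force on a finger pad.
Only numpy, scipy, OpenCV 4.12 (cv2) and the standard library are available. Lean on these libraries where they do the work, as an engineer would, in place of code of your own. Each camera call takes 0.05 s, during which the arm holds its last target. There are 200 camera calls.

## Working session

There is one attempt and no reset: what is moved stays moved. The work goes in short steps, Python scripts to look and compute and a tool call to move; the robot and the scene stay as the last step left them, time stands still between calls to the robot, and variables do not carry over. Pictures are saved under pics/ and viewed, at most 14 in all, crops included, and the job is handed in when it is done.

Besides the shell and the picture viewer there is one more tool, called after "Request:" in YAML: its name, and indented under it one key for each argument. apply_moves: Moves the arm, as the interface text tells. Its arguments: {"type":"object","properties":{"deltas":{"type":"array"},"hand":{"type":"number"},"newtons":{"type":"number"}},"required":["deltas"]}

```bash
ls; mkdir -p pics; python3 - <<'E'
from plant import manip, viewer
import cv2
print(manip.hold_point_z, manip.sense())
for n in ("top","side"):
    c=viewer.capture(n); cv2.imwrite(f"pics/{n}0.png",c["color"]); print(n,c["K"],c["k1"],c["R"],c["t"])
c=viewer.capture("wrist");print(c["K"],c["k1"],c["T_tool_cam"]);cv2.imwrite("pics/wrist0.png",c["color"])
E
```

```text
pics
0.0187 {'clock': 0.0, 'joints': array([ 1.26677576,  0.41187979, -0.01270657,  1.59703955,  0.00560116,
        1.13430173, -0.08217704]), 'joint_velocities': array([ 5.38968086e-04,  6.79398074e-06, -2.75297445e-04,  1.43349898e-03,
        1.34482762e-03,  4.77631219e-04,  2.63229177e-04]), 'tau': array([ 5.76002967e-04, -6.00634360e+01,  6.82756193e-01, -2.99427348e+01,
        1.39187239e-02,  1.06363409e-02,  2.48907224e-05]), 'tcp_pos': array([ 0.14586654, -0.60723308,  0.23046747]), 'ee_rot': array([-3.11821845e+00, -3.69451530e-01,  4.74709701e-04]), 'wrist_force': array([-0.44702761, -0.40634578, -0.11514129]), 'torque': array([-0.02564344,  0.0150356 , -0.00273959]), 'finger_force': 0.0, 'opening': 0.9992295120991245}
top [[433.85455359   0.         317.08596084]
 [  0.         433.85455359 243.58247145]
 [  0.           0.           1.        ]] 0.0017109802249896098 [[ 0.00424913 -0.99997626 -0.0054235 ]
 [-0.99142606 -0.00350435 -0.13062191]
 [ 0.13059981  0.00593203 -0.99141742]] [0.01750386 0.55315298 0.93988102]
side [[462.81385639   0.         312.1405538 ]
 [  0.         462.81385639 243.43180397]
 [  0.           0.           1.        ]] -0.05773368610577598 [[-0.88692217 -0.46191521 -0.00184474]
 [-0.31519209  0.60810929 -0.72859937]
 [ 0.33767294 -0.64562948 -0.68493763]] [0.5299353  0.18615006 0.96931367]
[[368.51130586   0.         314.79251935]
 [  0.         368.51130586 242.07932725]
 [  0.           0.           1.        ]] -0.007716500612327921 [[-2.97964458e-04 -9.51269454e-01 -3.08360725e-01  7.96718583e-02]
 [ 9.99999795e-01 -4.57965369e-04  4.46503262e-04  1.02173779e-04]
 [-5.65963448e-04 -3.08360529e-01  9.51269396e-01 -1.42070558e-01]
 [ 0.00000000e+00  0.00000000e+00  0.00000000e+00  1.00000000e+00]]
```

View pics/top0.png

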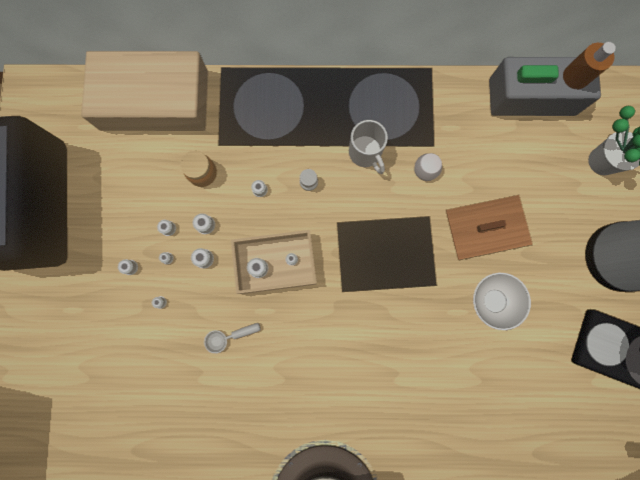

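View pics/side0.png

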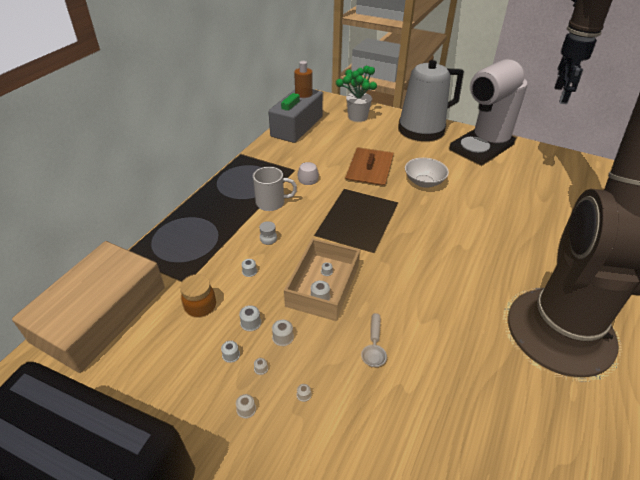

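```bash
cat > h.py <<'E'
import numpy as np, cv2
from scipy.spatial.transform import Rotation as Rn
from plant import manip, viewer
def shot(n):
    s=manip.sense(); c=viewer.capture(n)
    if n=="wrist":
        T=np.eye(4); T[:3,:3]=Rn.from_rotvec(s["ee_rot"]).as_matrix(); T[:3,3]=s["tcp_pos"]
        M=np.linalg.inv(T@c["T_tool_cam"]); c["R"],c["t"]=M[:3,:3],M[:3,3]
    return c
def ray(c,uv,z):
    "pixels -> world points on plane z"
    d=np.array([c["k1"],0,0,0,0.])
    n=cv2.undistortPoints(np.array(uv,float).reshape(-1,1,2),c["K"],d)[:,0]
    D=np.c_[n,np.ones(len(n))]@c["R"]; O=-c["R"].T@c["t"]
    return O+D*((z-O[2])/D[:,2])[:,None]
def proj(c,X):
    X=np.array(X,float).reshape(-1,3)
    return cv2.projectPoints(X,cv2.Rodrigues(c["R"])[0],c["t"],c["K"],np.array([c["k1"],0,0,0,0.]))[0][:,0]
def grey(c,sat=60,vmin=70):
    h=cv2.cvtColor(c["color"],cv2.COLOR_BGR2HSV); return ((h[...,1]<sat)&(h[...,2]>vmin)).astype(np.uint8)
def blobs(m,a0,a1):
    out=[]
    for k in cv2.findContours(m,cv2.RETR_EXTERNAL,cv2.CHAIN_APPROX_NONE)[0]:
        a=cv2.contourArea(k)
        if a0<a<a1: out.append((a,k))
    return out
def yaw():
    R=Rn.from_rotvec(manip.sense()["ee_rot"]).as_matrix(); return R
E
python3 - <<'E'
from h import *
c=shot("top"); m=grey(c)
for a,k in blobs(m,20,5000):
    (u,v),r=cv2.minEnclosingCircle(k)
    if 0<u<560 and 120<v<380: print(round(u),round(v),"r",round(r,1),"a",a, ray(c,[(u,v)],.01)[0].round(3))
im=c["color"]
h=cv2.resize(im[160:350,110:330],None,fx=3.6,fy=3.0,interpolation=cv2.INTER_CUBIC)
h2=cv2.cvtColor(cv2.resize(m[160:350,110:330]*255,None,fx=3.6,fy=3.0),cv2.COLOR_GRAY2BGR)
cv2.imwrite("pics/crop1.png",h)
E
```

```text
232 335 r 29.3 a 623.0 [0.348 0.212 0.01 ]
158 302 r 7.5 a 131.0 [0.422 0.38  0.01 ]
501 301 r 29.7 a 2563.0 [ 0.426 -0.398  0.01 ]
128 266 r 10.0 a 231.5 [0.503 0.456 0.01 ]
257 267 r 11.1 a 327.5 [0.501 0.158 0.01 ]
291 259 r 6.5 a 115.5 [0.521 0.079 0.01 ]
166 258 r 7.2 a 120.5 [0.522 0.369 0.01 ]
202 258 r 11.4 a 333.0 [0.522 0.285 0.01 ]
166 227 r 9.4 a 217.0 [0.595 0.371 0.01 ]
203 224 r 11.3 a 331.0 [0.603 0.285 0.01 ]
259 188 r 8.6 a 194.0 [0.688 0.157 0.01 ]
308 179 r 10.8 a 298.5 [0.709 0.042 0.01 ]
428 166 r 14.3 a 563.5 [ 0.742 -0.241  0.01 ]
2 185 r 59.1 a 539.5 [0.693 0.763 0.01 ]
382 123 r 50.1 a 4655.5 [ 0.849 -0.136  0.01 ]
```

View pics/crop1.png

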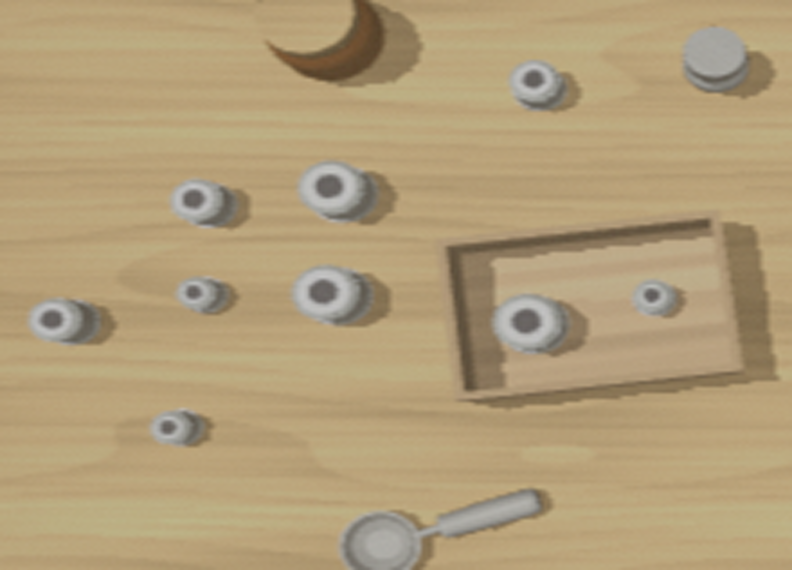

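```bash
python3 - <<'E'
from h import *
c=shot("top"); im=c["color"]; h=cv2.cvtColor(im,cv2.COLOR_BGR2HSV)
# pods by dark crown centre
v=h[...,2]
g=grey(c)
for a,k in blobs(g,90,345):
    x,y,w,hh=cv2.boundingRect(k)
    if not(110<x<320 and 160<y<320): continue
    H=.023 if a<150 else .03 if a<260 else .036
    m=np.zeros(g.shape,np.uint8); cv2.drawContours(m,[k],-1,1,-1); m=cv2.erode(m,np.ones((3,3)))
    sub=v[y:y+hh,x:x+w].astype(float); mm=m[y:y+hh,x:x+w]
    thr=120; ys,xs=np.nonzero((mm>0)&(sub<thr))
    W=(thr-sub[ys,xs]); u=(x+(xs*W).sum()/W.sum(), y+(ys*W).sum()/W.sum()) if len(xs) else None
    z=H+(0.006 if 235<x<320 and 230<y<300 else 0)
    print(a,H,u,u and ray(c,[u],z)[0].round(4), len(xs))
def rect(mask,z,name,roi):
    x0,y0,x1,y1=roi; mm=np.zeros_like(mask);mm[y0:y1,x0:x1]=mask[y0:y1,x0:x1]
    a,k=max(blobs(mm,300,1e5),key=lambda q:q[0])
    P=ray(c,k[:,0],z)[:,:2]; r=cv2.minAreaRect((P*1000).astype(np.float32)); print(name,r)
rect((v<70).astype(np.uint8),.001,"mat",(330,210,445,300))
rect(((h[...,1]>125)&(h[...,2]<190)).astype(np.uint8),.014,"lid",(440,190,540,265))
k=[q for q in blobs(g,2000,3000)][0:]
for a,q in k:
    x,y,w,hh=cv2.boundingRect(q)
    if x>450: print("bowl",cv2.minAreaRect((ray(c,q[:,0],.045)[:,:2]*1000).astype(np.float32)))
cr=np.array([(445,245),(715,215),(742,372),(465,400)])/[3.6,3.0]+[110,160]
print("caddy",ray(c,cr,.054).round(4))
cv2.imwrite("pics/crop2.png",cv2.resize(im[220:310,225:325],None,fx=6,fy=6,interpolation=cv2.INTER_CUBIC))
cv2.imwrite("pics/crop3.png",cv2.resize(im[180:345,430:560],None,fx=3.6,fy=3.6,interpolation=cv2.INTER_CUBIC))
E
```

```text
131.0 0.023 (np.float64(160.79617834394904), np.float64(301.72929936305735)) [0.4219 0.3701 0.023 ] 26
231.5 0.03 (np.float64(130.6669793621013), np.float64(266.9765478424015)) [0.4993 0.4395 0.03  ] 66
324.5 0.036 (np.float64(257.14285714285717), np.float64(267.5667701863354)) [0.4981 0.1526 0.042 ] 52
115.5 0.023 (np.float64(290.6384615384615), np.float64(257.9384615384615)) [0.5211 0.0793 0.029 ] 9
119.5 0.023 (np.float64(167.575), np.float64(257.8178571428571)) [0.521  0.3597 0.023 ] 24
334.0 0.036 (np.float64(204.7835051546392), np.float64(258.63917525773195)) [0.5182 0.2715 0.036 ] 80
218.0 0.03 (np.float64(168.70886075949366), np.float64(228.38101265822786)) [0.5877 0.358  0.03  ] 58
330.0 0.036 (np.float64(206.22731201382888), np.float64(224.88331892826275)) [0.595  0.2711 0.036 ] 87
194.5 0.03 (np.float64(259.42654867256635), np.float64(189.5716814159292)) [0.679  0.1531 0.03  ] 40
299.5 0.036 (np.float64(309.2218844984802), np.float64(185.35562310030394)) [0.6876 0.0383 0.036 ] 27
mat ((535.0836791992188, -140.24456787109375), (159.51490783691406, 214.24537658691406), 3.9400651454925537)
lid ((596.6160278320312, -375.29644775390625), (117.38572692871094, 173.1863250732422), 11.912660598754883)
bowl ((427.2872009277344, -384.00164794921875), (124.13336944580078, 124.90785217285156), 43.41141128540039)
bowl ((533.8702392578125, -643.170166015625), (98.79866790771484, 157.26397705078125), 84.73468780517578)
caddy [[0.5544 0.2043 0.054 ]
 [0.5773 0.0385 0.054 ]
 [0.4618 0.0213 0.054 ]
 [0.4409 0.1888 0.054 ]]
```

View pics/crop2.png

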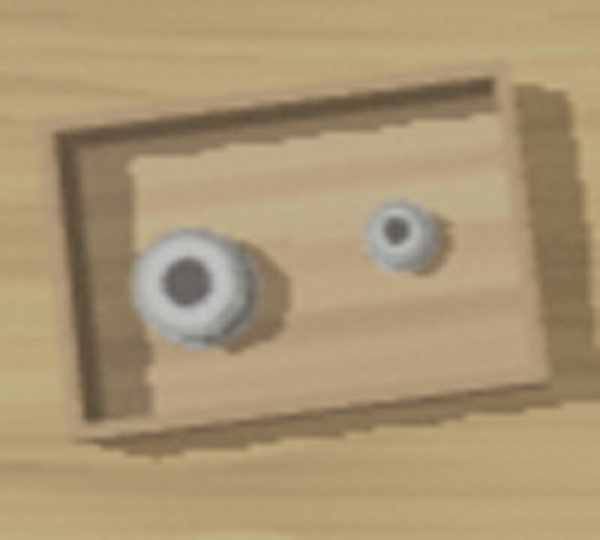

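```bash
cat >> h.py <<'E'
def pose(x,y,z,yawdeg):
    "tool down, tool x axis at yawdeg in world"
    a=np.radians(yawdeg); X=np.array([np.cos(a),np.sin(a),0]); Z=np.array([0,0,-1.])
    return np.c_[X,np.cross(Z,X),Z],np.array([x,y,z])
def seq(*wps):
    "print the delta row for each waypoint, relative to the previous one (first: to the state now)"
    s=manip.sense(); R,p=Rn.from_rotvec(s["ee_rot"]).as_matrix(),s["tcp_pos"]
    for w in wps:
        R2,p2=pose(*w); d=R.T@(p2-p)/.25; r=Rn.from_matrix(R.T@R2).as_rotvec()/.5
        print([round(float(q),3) for q in (*d,*r)]); R,p=R2,p2
E
python3 - <<'E'
from h import *
seq((.25,-.42,.22,41),(.34,-.23,.22,69),(.44,-.03,.22,97),(.51,.10,.2,98))
E
```

```text
[0.58, -0.632, 0.044, -0.001, -0.0, -0.959]
[0.77, -0.337, 0.0, 0.0, 0.0, -0.977]
[0.89, 0.087, 0.0, 0.0, 0.0, -0.977]
[0.482, 0.341, 0.08, 0.0, 0.0, -0.035]
```

Request:
apply_moves:
  deltas:
    - [0.58,-0.63,0.04,0,0,-0.96]
    - [0.58,-0.63,0.04,0,0,-0.96]
    - [0.58,-0.63,0.04,0,0,-0.96]
    - [0.58,-0.63,0.04,0,0,-0.96]
  hand: 0.3
  newtons: 30

```text
clock: 0.75
tcp_pos: [0.2519, -0.4175, 0.2214]
ee_rot: [-2.939, -1.108, -0.001]
wrist_force: [-1.0, -0.8, 1.7]
opening: 0.701
finger_force: 0.0
```

Request:
apply_moves:
  deltas:
    - [0.77,-0.34,0,0,0,-0.98]
    - [0.77,-0.34,0,0,0,-0.98]
    - [0.77,-0.34,0,0,0,-0.98]
    - [0.77,-0.34,0,0,0,-0.98]

```text
clock: 1.25
tcp_pos: [0.3409, -0.227, 0.2216]
ee_rot: [2.582, 1.789, 0.001]
wrist_force: [0.4, -1.0, -0.4]
opening: 0.698
finger_force: 0.0
```

Request:
apply_moves:
  deltas:
    - [0.89,0.09,0,0,0,-0.98]
    - [0.89,0.09,0,0,0,-0.98]
    - [0.89,0.09,0,0,0,-0.98]
    - [0.89,0.09,0,0,0,-0.98]

```text
clock: 1.75
tcp_pos: [0.4411, -0.0274, 0.2217]
ee_rot: [2.073, 2.36, 0.002]
wrist_force: [0.3, -0.1, -0.7]
opening: 0.695
finger_force: 0.0
```

Request:
apply_moves:
  deltas:
    - [0.48,0.34,0.08,0,0,-0.03]
    - [0.48,0.34,0.08,0,0,-0.03]
    - [0.48,0.34,0.08,0,0,-0.03]
    - [0.48,0.34,0.08,0,0,-0.03]
    - [0.48,0.34,0.08,0,0,-0.03]

```text
clock: 2.38
tcp_pos: [0.5091, 0.0981, 0.2011]
ee_rot: [2.061, 2.371, -0.002]
wrist_force: [-1.0, 0.2, 0.4]
opening: 0.703
finger_force: 0.0
```

```bash
python3 - <<'E'
from h import *
s=manip.sense();print(s["clock"],s["tcp_pos"],s["opening"],s["joints"].round(2));seq((.51,.1,.2,98))
c=shot("wrist");cv2.imwrite("pics/w1.png",c["color"])
print(ray(c,[(320,240)],.03))
E
```

```text
2.375 [0.50906941 0.09811146 0.20112899] 0.7030286285314282 [ 0.3   0.35 -0.72  1.85  0.26  1.04 -0.39]
[0.007, 0.005, 0.005, -0.002, 0.002, -0.001]
[[0.51699932 0.0781737  0.03      ]]
```

View pics/w1.png

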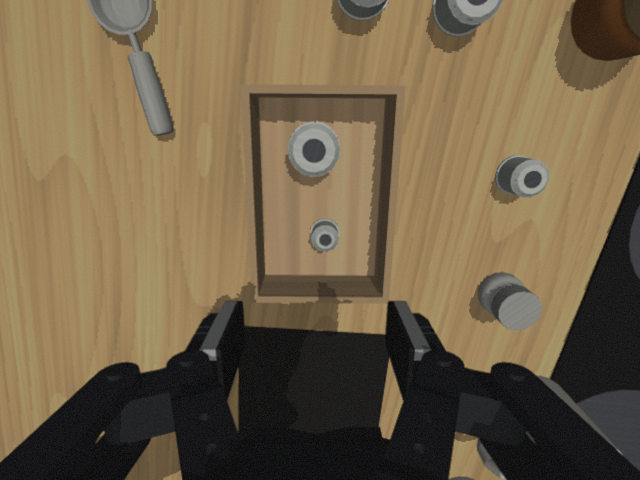

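```bash
python3 - <<'E'
from h import *
c=shot("wrist")
P=ray(c,[(247,87),(404,87),(384,301),(259,299)],.054);print(P.round(4)); m=P.mean(0);print(m, np.degrees(np.arctan2(*(P[1]-P[0])[[1,0]])),np.linalg.norm(P[1]-P[0]),np.linalg.norm(P[2]-P[1]),np.linalg.norm(P[3]-P[2]), np.degrees(np.arctan2(-(P[1]-P[2])[0],(P[1]-P[2])[1])))
print(ray(c,[(314,150)],.042),ray(c,[(324,239)],.029),ray(c,[(532,179)],.03))
E
```

```text
[[0.4466 0.1936 0.054 ]
 [0.5597 0.2093 0.054 ]
 [0.5789 0.0378 0.054 ]
 [0.4709 0.0247 0.054 ]]
[0.51403705 0.11633348 0.054     ] 7.920965461674098 0.11417333193071573 0.17260582118160775 0.10881695908082092 6.393449100892591
[[0.50108103 0.15524899 0.042     ]] [[0.52063963 0.07886245 0.029     ]] [[0.68766605 0.15638475 0.03      ]]
```

```bash
python3 - <<'E'
from h import *
seq((.501,.155,.08,98),(.501,.155,.010,98),(.501,.155,.13,98),(.48,-.06,.13,98),(.427,-.27,.13,98),(.427,-.394,.13,98),(.427,-.394,.035,98),(.427,-.394,.13,98))
E
```

```text
[0.232, -0.001, 0.486, 0.0, 0.002, -0.003]
[0.0, 0.0, 0.28, 0.0, 0.0, 0.0]
[0.0, 0.0, -0.48, 0.0, 0.0, 0.0]
[-0.84, -0.203, 0.0, 0.0, 0.0, 0.0]
[-0.802, -0.327, 0.0, 0.0, 0.0, 0.0]
[-0.491, -0.069, 0.0, 0.0, 0.0, 0.0]
[0.0, 0.0, 0.38, 0.0, 0.0, 0.0]
[0.0, 0.0, -0.38, 0.0, 0.0, 0.0]
```

Request:
apply_moves:
  deltas:
    - [0.23,0,0.3,0,0,0]
    - [0.23,0,0.49,0,0,0]
    - [0.23,0,0.49,0,0,0]
    - [0.23,0,0.6,0,0,0]
    - [0.23,0,0.7,0,0,0]
    - [0.23,0,0.766,0,0,0]
    - [0.23,0,0.766,0,0,0]
    - [0.23,0,0.766,0,0,0]

```text
clock: 3.48
tcp_pos: [0.5023, 0.1562, 0.0109]
ee_rot: [2.061, 2.37, 0.002]
wrist_force: [-0.2, 0.4, 0.1]
opening: 0.697
finger_force: 0.0
```

Request:
apply_moves:
  deltas:
    - [0,0,0,0,0,0]
    - [0,0,0,0,0,0]
    - [0,0,0,0,0,0]
    - [0,0,0,0,0,0]
    - [0,0,-0.1,0,0,0]
    - [0,0,-0.25,0,0,0]
    - [0,0,-0.48,0,0,0]
    - [0,0,-0.48,0,0,0]
  hand: 1
  newtons: 30

```text
clock: 4.47
tcp_pos: [0.504, 0.1575, 0.1344]
ee_rot: [2.058, 2.368, 0.01]
wrist_force: [0.1, 0.5, -0.1]
opening: 0.482
finger_force: 30.6
```

```bash
python3 - <<'E'
from h import *
s=manip.sense();print(s["tcp_pos"],s["opening"],s["finger_force"],s["joints"].round(2))
seq((.48,-.06,.13,98))
E
```

```text
[0.5039889  0.15749286 0.13442519] 0.48157312750137093 30.579981207847595 [ 0.15  0.45 -0.7   1.91  0.36  0.91 -0.58]
[-0.848, -0.217, 0.015, 0.016, -0.002, 0.001]
```

Request:
apply_moves:
  deltas:
    - [-0.42,-0.1,0,0,0,0]
    - [-0.84,-0.21,0,0,0,0]
    - [-0.84,-0.21,0,0,0,0]
    - [-0.84,-0.21,0,0,0,0]
    - [-0.84,-0.21,0,0,0,0]

```text
clock: 5.1
tcp_pos: [0.4779, -0.062, 0.1293]
ee_rot: [-2.066, -2.366, 0.002]
wrist_force: [0.6, 0.8, -0.0]
opening: 0.479
finger_force: 30.6
```

Request:
apply_moves:
  deltas:
    - [-0.8,-0.33,0,0,0,0]
    - [-0.8,-0.33,0,0,0,0]
    - [-0.8,-0.33,0,0,0,0]
    - [-0.8,-0.33,0,0,0,0]
    - [-0.8,-0.33,0,0,0,0]

```text
clock: 5.72
tcp_pos: [0.4245, -0.2699, 0.1294]
ee_rot: [-2.064, -2.368, 0.0]
wrist_force: [0.3, 0.6, 0.4]
opening: 0.483
finger_force: 30.6
```

Request:
apply_moves:
  deltas:
    - [-0.49,-0.07,0,0,0,0]
    - [-0.49,-0.07,0,0,0,0]
    - [-0.49,-0.07,0,0,0,0]
    - [-0.49,-0.07,0,0,0,0]

```text
clock: 6.22
tcp_pos: [0.426, -0.3899, 0.1294]
ee_rot: [-2.057, -2.373, -0.002]
wrist_force: [-0.1, 0.6, 0.1]
opening: 0.482
finger_force: 30.6
```

```bash
python3 - <<'E'
from h import *
s=manip.sense();print(s["tcp_pos"],s["opening"],s["finger_force"],s["joints"].round(2))
seq((.427,-.394,.035,98))
c=shot("wrist");cv2.imwrite("pics/w2.png",c["color"])
g=grey(c,40,110)
for a,k in blobs(g,3000,1e5):
  P=ray(c,k[:,0],.045)[:,:2]; print(a,cv2.minEnclosingCircle((P*1000).astype(np.float32)), cv2.boundingRect(k))
E
```

```text
[ 0.42595496 -0.38993978  0.12940616] 0.4821815085810139 30.57995080947876 [ 1.08  0.5  -0.56  1.79  0.32  0.94  0.52]
[-0.017, 0.002, 0.378, 0.001, -0.004, 0.005]
4108.0 ((436.3327331542969, -462.176513671875), 39.854312896728516) (259, 300, 111, 66)
14598.0 ((428.1820983886719, -384.823974609375), 62.134117126464844) (222, 145, 193, 159)
```

View pics/w2.png

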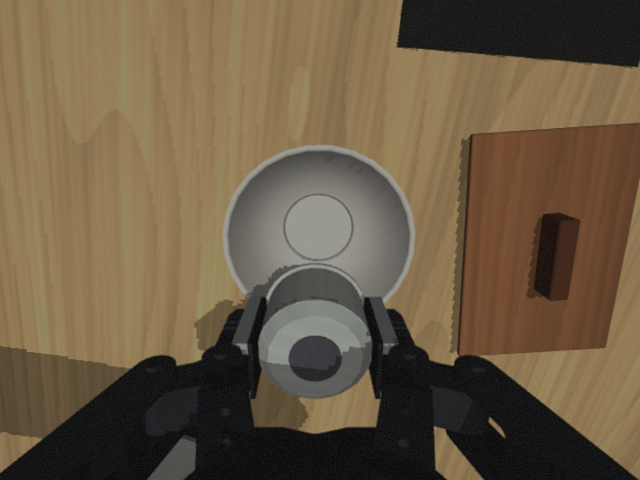

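Request:
apply_moves:
  deltas:
    - [0,0,0.2,0,0,0]
    - [0,0,0.38,0,0,0]
    - [0,0,0.38,0,0,0]
    - [0,0,0.38,0,0,0]
    - [0,0,0.38,0,0,0]

```text
clock: 6.9
tcp_pos: [0.4262, -0.3928, 0.037]
ee_rot: [2.058, 2.369, 0.0]
wrist_force: [-0.3, -0.2, 1.2]
opening: 0.483
finger_force: 30.6
```

Request:
apply_moves:
  deltas:
    - [0,0,0,0,0,0]
    - [0,0,0,0,0,0]
    - [0,0,0,0,0,0]
    - [0,0,-0.15,0,0,0]
    - [0,0,-0.38,0,0,0]
    - [0,0,-0.38,0,0,0]
    - [0,0,-0.38,0,0,0]
  hand: 0.37

```text
clock: 7.78
tcp_pos: [0.4244, -0.3925, 0.1297]
ee_rot: [2.061, 2.371, -0.001]
wrist_force: [0.6, 0.0, -0.4]
opening: 0.63
finger_force: 0.0
```

```bash
python3 - <<'E'
from h import *
s=manip.sense();print(s["tcp_pos"],s["opening"])
c=shot("wrist")
g=grey(c,40,110)
for a,k in blobs(g,3000,1e5):
  P=ray(c,k[:,0],.045)[:,:2]; print(a,cv2.minEnclosingCircle((P*1000).astype(np.float32)), cv2.boundingRect(k))
cv2.imwrite("pics/w3.png",c["color"])
seq((.46,-.17,.13,98),(.52,.06,.13,98),(.5206,.0789,.07,98),(.5206,.0789,.0075,98),(.5206,.0789,.13,98))
E
```

```text
[ 0.42438813 -0.39249281  0.12967882] 0.6302153657157549
25898.0 ((428.2549133300781, -384.9881286621094), 62.15511703491211) (225, 141, 193, 180)
[0.86, 0.266, -0.004, -0.002, -0.002, 0.0]
[0.878, 0.366, 0.0, 0.0, 0.0, 0.0]
[0.075, 0.013, 0.24, 0.0, 0.0, 0.0]
[0.0, 0.0, 0.25, 0.0, 0.0, 0.0]
[0.0, 0.0, -0.49, 0.0, 0.0, 0.0]
```

View pics/w3.png

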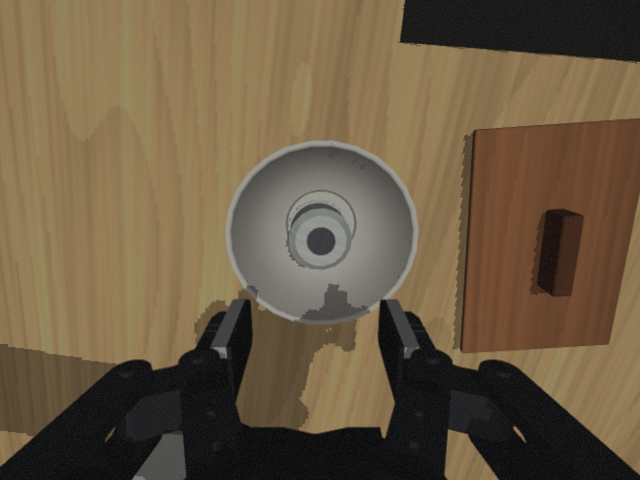

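Request:
apply_moves:
  deltas:
    - [0.86,0.27,0,0,0,0]
    - [0.86,0.27,0,0,0,0]
    - [0.86,0.27,0,0,0,0]
    - [0.86,0.27,0,0,0,0]
    - [0.86,0.27,0,0,0,0]
  hand: 0.4

```text
clock: 8.45
tcp_pos: [0.4615, -0.1664, 0.1289]
ee_rot: [-2.052, -2.376, -0.001]
wrist_force: [0.6, -1.0, -0.1]
opening: 0.6
finger_force: 0.0
```

Request:
apply_moves:
  deltas:
    - [0.88,0.36,0,0,0,0]
    - [0.88,0.36,0,0,0,0]
    - [0.88,0.36,0,0,0,0]
    - [0.88,0.36,0,0,0,0]
    - [0.88,0.36,0,0,0,0]

```text
clock: 9.07
tcp_pos: [0.5201, 0.0642, 0.129]
ee_rot: [-2.052, -2.376, -0.002]
wrist_force: [0.1, -1.3, 0.7]
opening: 0.601
finger_force: 0.0
```

```bash
python3 - <<'E'
from h import *
c=shot("wrist"); print(proj(c,[.5206,.0789,.029])); g=grey(c,60,70)
for a,k in blobs(g,600,6000): print(a,cv2.boundingRect(k),ray(c,[cv2.minEnclosingCircle(k)[0]],.018))
seq((.5206,.0789,.07,98),(.5206,.0789,.0075,98),(.5206,.0789,.13,98))
E
```

```text
[[317.82321912 222.73971213]]
2451.0 (556, 397, 84, 78) [[ 0.79242762 -0.08100398  0.018     ]]
3459.5 (516, 268, 86, 75) [[0.71347815 0.03997201 0.018     ]]
1257.0 (300, 197, 39, 43) [[0.52138639 0.07975759 0.018     ]]
2474.5 (541, 114, 77, 55) [[0.6848391  0.15671993 0.018     ]]
2359.0 (61, 0, 54, 82) [[0.36279431 0.17164444 0.018     ]]
[0.069, 0.014, 0.235, -0.004, -0.001, 0.006]
[0.0, 0.0, 0.25, 0.0, 0.0, 0.0]
[0.0, 0.0, -0.49, 0.0, 0.0, 0.0]
```

Request:
apply_moves:
  deltas:
    - [0.07,0.01,0.2,0,0,0]
    - [0.07,0.01,0.3,0,0,0]
    - [0.07,0.01,0.4,0,0,0]
    - [0.07,0.01,0.48,0,0,0]
    - [0.07,0.01,0.48,0,0,0]
    - [0.07,0.01,0.48,0,0,0]

```text
clock: 9.88
tcp_pos: [0.5203, 0.0775, 0.0102]
ee_rot: [2.061, 2.37, 0.0]
wrist_force: [0.2, 0.1, 0.5]
opening: 0.6
finger_force: 0.0
```

Request:
apply_moves:
  deltas:
    - [0,0,0,0,0,0]
    - [0,0,0,0,0,0]
    - [0,0,0,0,0,0]
    - [0,0,0,0,0,0]
    - [0,0,-0.1,0,0,0]
    - [0,0,-0.25,0,0,0]
    - [0,0,-0.49,0,0,0]
    - [0,0,-0.49,0,0,0]
  hand: 1
  newtons: 30

```text
clock: 10.88
tcp_pos: [0.5227, 0.0789, 0.1368]
ee_rot: [2.057, 2.367, 0.009]
wrist_force: [-0.0, 0.8, -1.5]
opening: 0.276
finger_force: 29.6
```

```bash
python3 - <<'E'
from h import *
seq((.47,-.15,.13,98),(.428,-.353,.13,98),(.428,-.353,.05,98),(.428,-.353,.13,98))
E
```

```text
[-0.877, -0.337, 0.025, 0.016, 0.001, 0.001]
[-0.781, -0.279, 0.0, 0.0, 0.0, 0.0]
[0.0, 0.0, 0.32, 0.0, 0.0, 0.0]
[0.0, 0.0, -0.32, 0.0, 0.0, 0.0]
```

Request:
apply_moves:
  deltas:
    - [-0.44,-0.17,0,0,0,0]
    - [-0.88,-0.34,0.02,0,0,0]
    - [-0.88,-0.34,0.02,0,0,0]
    - [-0.88,-0.34,0.02,0,0,0]
    - [-0.88,-0.34,0.02,0,0,0]

```text
clock: 11.5
tcp_pos: [0.4647, -0.1561, 0.1265]
ee_rot: [-2.069, -2.363, 0.004]
wrist_force: [-0.6, 0.6, 0.4]
opening: 0.276
finger_force: 29.6
```

Request:
apply_moves:
  deltas:
    - [-0.78,-0.28,0,0,0,0]
    - [-0.78,-0.28,0,0,0,0]
    - [-0.78,-0.28,0,0,0,0]
    - [-0.78,-0.28,0,0,0,0]
    - [-0.78,-0.28,0.15,0,0,0]
    - [-0.78,-0.28,0.32,0,0,0]
    - [-0.78,-0.28,0.33,0,0,0]
    - [-0.78,-0.28,0.33,0,0,0]

```text
clock: 12.5
tcp_pos: [0.4256, -0.3536, 0.0457]
ee_rot: [2.058, 2.373, 0.001]
wrist_force: [0.2, 0.2, 0.2]
opening: 0.279
finger_force: 30.9
```

Request:
apply_moves:
  deltas:
    - [0,0,0,0,0,0]
    - [0,0,0,0,0,0]
    - [0,0,0,0,0,0]
    - [0,0,-0.15,0,0,0]
    - [0,0,-0.32,0,0,0]
    - [0,0,-0.32,0,0,0]
    - [0.5,0,-0.32,0,0,0]
    - [0.5,0,-0.32,0,0,0]
  hand: 0.55

```text
clock: 13.5
tcp_pos: [0.4063, -0.2295, 0.1242]
ee_rot: [-2.063, -2.369, -0.001]
wrist_force: [1.3, 0.2, 0.2]
opening: 0.448
finger_force: 0.0
```

```bash
python3 - <<'E'
from h import *
s=manip.sense();print(s["tcp_pos"],s["opening"])
c=shot("wrist");t=shot("top"); 
a=cv2.resize(t["color"][180:345,430:560],None,fx=2.5,fy=2.5); b=c["color"][:412,200:600]
cv2.imwrite("pics/m1.png",np.hstack([a,b[:a.shape[0]]]))
# pods in top
for a,k in blobs(grey(t),90,345):
    (u,v),r=cv2.minEnclosingCircle(k)
    if 110<u<320 and 150<v<320: print(round(u),round(v),a,ray(t,[(u,v)],.01)[0].round(3))
seq((.45,-.1,.13,98),(.52,.1,.13,98),(.6,.3,.13,98),(.591,.361,.13,98))
E
```

```text
[ 0.40633711 -0.22949629  0.12419363] 0.4478398614352032
158 302 132.0 [0.422 0.38  0.01 ]
128 266 232.5 [0.503 0.456 0.01 ]
166 258 121.5 [0.522 0.369 0.01 ]
202 258 337.0 [0.522 0.285 0.01 ]
166 227 220.5 [0.594 0.372 0.01 ]
203 224 332.0 [0.602 0.286 0.01 ]
259 188 198.0 [0.688 0.157 0.01 ]
308 179 300.5 [0.709 0.042 0.01 ]
[0.467, 0.249, -0.022, -0.004, -0.004, 0.015]
[0.753, 0.389, 0.0, 0.0, 0.0, 0.0]
[0.748, 0.428, 0.0, 0.0, 0.0, 0.0]
[0.247, -0.002, 0.0, 0.0, 0.0, 0.0]
```

View pics/m1.png

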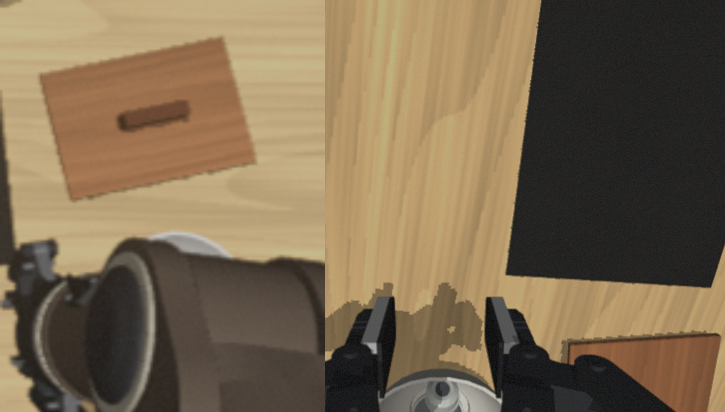

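```bash
python3 - <<'E'
from h import *
seq((.52,-.04,.14,98),(.64,.155,.14,98))
E
```

```text
[0.663, 0.561, -0.063, -0.004, -0.004, 0.015]
[0.706, 0.584, 0.0, 0.0, 0.0, 0.0]
```

Request:
apply_moves:
  deltas:
    - [0.66,0.56,-0.06,0,0,0]
    - [0.66,0.56,-0.06,0,0,0]
    - [0.66,0.56,-0.06,0,0,0]
    - [0.66,0.56,-0.06,0,0,0]
    - [0.66,0.56,-0.06,0,0,0]
  hand: 0.3

```text
clock: 14.22
tcp_pos: [0.5235, -0.0452, 0.1394]
ee_rot: [-2.055, -2.375, -0.002]
wrist_force: [-1.2, -0.3, 0.0]
opening: 0.707
finger_force: 0.0
```

Request:
apply_moves:
  deltas:
    - [0.71,0.58,0,0,0,0]
    - [0.71,0.58,0,0,0,0]
    - [0.71,0.58,0,0,0,0]
    - [0.71,0.58,0,0,0,0]
    - [0.71,0.58,0,0,0,0]
    - [0.71,0.58,0,0,0,0]

```text
clock: 14.98
tcp_pos: [0.641, 0.1459, 0.1387]
ee_rot: [-2.062, -2.37, 0.004]
wrist_force: [0.3, -0.5, 0.2]
opening: 0.698
finger_force: 0.0
```

```bash
cat >> h.py <<'E'
def nearpod(x,y,H=.03):
    "wrist view: grey blob nearest the expected pod; centre from mean of rim/crown mid-height"
    c=shot("wrist"); e=proj(c,[x,y,H/2])[0]; best=None
    for a,k in blobs(grey(c,60,70),300,15000):
        (u,v),r=cv2.minEnclosingCircle(k); d=np.hypot(u-e[0],v-e[1])
        if best is None or d<best[0]: best=(d,a,cv2.boundingRect(k),ray(c,[(u,v)],H/2)[0].round(4))
    print("exp px",e.round(),"blob",best)
    return best
E
python3 - <<'E'
from h import *
b=nearpod(.687,.156)[3]
t=shot("top"); g=grey(t,40,110)
for a,k in blobs(g,1500,4000):
    x,y,w,h=cv2.boundingRect(k)
    if 450<x<540 and 250<y<350: print("bowl",ray(t,[cv2.minEnclosingCircle(k)[0]],.045))
cv2.imwrite("pics/bowl.png",cv2.resize(t["color"][265:340,460:545],None,fx=6,fy=6,interpolation=cv2.INTER_CUBIC))
seq((b[0],b[1],.08,98),(b[0],b[1],.005,98))
E
```

```text
exp px [377. 228.] blob (np.float64(2.2861671660793896), 2003.5, (353, 200, 51, 53), array([0.6873, 0.1577, 0.015 ]))
bowl [[ 0.42644148 -0.38344236  0.045     ]]
[0.024, 0.19, 0.237, -0.002, 0.003, -0.004]
[0.0, 0.0, 0.3, 0.0, 0.0, 0.0]
```

View pics/bowl.png

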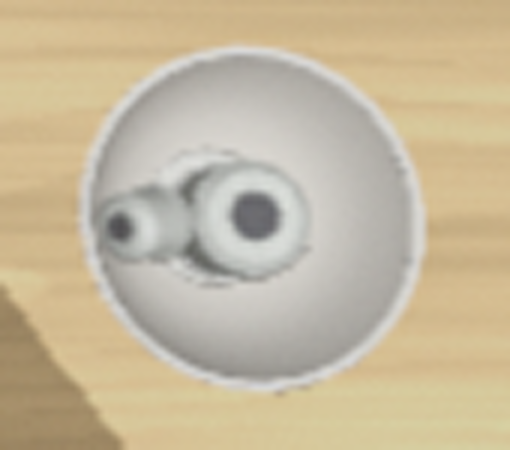

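Request:
apply_moves:
  deltas:
    - [0.02,0.19,0,0,0,0]
    - [0.02,0.19,0.24,0,0,0]
    - [0.02,0.19,0.3,0,0,0]
    - [0.02,0.19,0.42,0,0,0]
    - [0.02,0.19,0.535,0,0,0]
    - [0.02,0.19,0.535,0,0,0]
    - [0.02,0.19,0.535,0,0,0]

```text
clock: 15.95
tcp_pos: [0.6885, 0.1595, 0.008]
ee_rot: [2.061, 2.37, 0.002]
wrist_force: [0.7, 0.4, 0.8]
opening: 0.705
finger_force: 0.0
```

Request:
apply_moves:
  deltas:
    - [0,0,0,0,0,0]
    - [0,0,0,0,0,0]
    - [0,0,0,0,0,0]
    - [0,0,0,0,0,0]
    - [0,0,-0.1,0,0,0]
    - [0,0,-0.25,0,0,0]
    - [0,0,-0.5,0,0,0]
    - [0,0,-0.5,0,0,0]
  hand: 1

```text
clock: 16.95
tcp_pos: [0.691, 0.1617, 0.1394]
ee_rot: [2.057, 2.367, 0.015]
wrist_force: [1.6, 0.2, -0.7]
opening: 0.37
finger_force: 29.9
```

```bash
python3 - <<'E'
from h import *
# caddy-frame spots along caddy y: +50, 0, -50
C=np.array([.513,.1155]); a=np.radians(7.8)
for y in (.05,0,-.05): print(y,C+y*np.array([-np.sin(a),np.cos(a)]))
p=C-.05*np.array([-np.sin(a),np.cos(a)])
seq((p[0],p[1],.125,98),(p[0],p[1],.014,98))
E
```

```text
0.05 [0.50621422 0.16503739]
0 [0.513  0.1155]
-0.05 [0.51978578 0.06596261]
[-0.284, -0.732, 0.049, 0.022, -0.004, 0.001]
[0.0, 0.0, 0.444, 0.0, 0.0, 0.0]
```

Request:
apply_moves:
  deltas:
    - [-0.14,-0.36,0,0,0,0]
    - [-0.28,-0.73,0,0,0,0]
    - [-0.28,-0.73,0.05,0,0,0]
    - [-0.28,-0.73,0.05,0,0,0]
    - [-0.28,-0.73,0.25,0,0,0]
    - [-0.28,-0.73,0.4,0,0,0]
    - [-0.28,-0.73,0.49,0,0,0]
    - [-0.28,-0.73,0.49,0,0,0]
    - [-0.28,-0.73,0.49,0,0,0]

```text
clock: 18.08
tcp_pos: [0.5177, 0.0656, 0.0091]
ee_rot: [2.06, 2.371, 0.002]
wrist_force: [0.1, -0.0, -0.6]
opening: 0.374
finger_force: 62.0
```

Request:
apply_moves:
  deltas:
    - [0,0,0,0,0,0]
    - [0,0,0,0,0,0]
    - [0,0,0,0,0,0]
    - [0,0,-0.1,0,0,0]
    - [0,0,-0.25,0,0,0]
    - [0,0,-0.46,0,0,0]
    - [0,0,-0.46,0,0,0]
  hand: 0.5

```text
clock: 18.95
tcp_pos: [0.5192, 0.0656, 0.1272]
ee_rot: [2.058, 2.367, 0.008]
wrist_force: [-0.1, -0.5, -1.3]
opening: 0.501
finger_force: 0.0
```

```bash
python3 - <<'E'
from h import *
t=shot("top")
for a,k in blobs(grey(t),90,345):
    (u,v),r=cv2.minEnclosingCircle(k)
    if 110<u<320 and 150<v<320: print(round(u),round(v),a,ray(t,[(u,v)],.01)[0].round(3))
seq((.56,.21,.13,98),(.56,.355,.13,98))
E
```

```text
158 302 133.5 [0.422 0.38  0.01 ]
127 266 234.5 [0.502 0.456 0.01 ]
166 257 125.0 [0.523 0.368 0.01 ]
202 258 340.5 [0.522 0.285 0.01 ]
166 227 221.5 [0.594 0.372 0.01 ]
203 223 336.0 [0.604 0.285 0.01 ]
308 179 298.0 [0.709 0.042 0.01 ]
[0.552, 0.247, -0.019, 0.008, 0.002, -0.0]
[0.574, 0.081, 0.0, 0.0, 0.0, 0.0]
```

Request:
apply_moves:
  deltas:
    - [0.55,0.25,-0.02,0,0,0]
    - [0.55,0.25,-0.02,0,0,0]
    - [0.55,0.25,-0.02,0,0,0]
    - [0.55,0.25,-0.02,0,0,0]
  hand: 0.3

```text
clock: 19.5
tcp_pos: [0.5585, 0.2124, 0.127]
ee_rot: [-2.055, -2.374, 0.001]
wrist_force: [-0.7, -0.1, -0.5]
opening: 0.701
finger_force: 0.0
```

Request:
apply_moves:
  deltas:
    - [0.57,0.08,0,0,0,0]
    - [0.57,0.08,0,0,0,0]
    - [0.57,0.08,0,0,0,0]
    - [0.57,0.08,0,0,0,0]
    - [0.57,0.08,0,0,0,0]
    - [0.57,0.08,0,0,0,0]
    - [0.57,0.08,0,0,0,0]

```text
clock: 20.38
tcp_pos: [0.5601, 0.3522, 0.1287]
ee_rot: [2.062, 2.369, -0.0]
wrist_force: [-0.3, 0.7, 0.5]
opening: 0.701
finger_force: 0.0
```

```bash
python3 - <<'E'
from h import *
s=manip.sense();print(s["joints"].round(2))
b=nearpod(.592,.361)[3]
seq((b[0],b[1],.13,98),(b[0],b[1],.005,98))
E
```

```text
[-0.2   0.66 -0.67  1.57  0.45  1.07 -0.85]
exp px [359. 231.] blob (np.float64(13.277117649089897), 2151.0, (337, 191, 53, 55), array([0.5929, 0.3707, 0.015 ]))
[0.054, 0.141, -0.005, 0.001, 0.001, -0.002]
[0.0, 0.0, 0.5, 0.0, 0.0, 0.0]
```

Request:
apply_moves:
  deltas:
    - [0.05,0.14,0,0,0,0]
    - [0.05,0.14,0.15,0,0,0]
    - [0.05,0.14,0.3,0,0,0]
    - [0.05,0.14,0.4,0,0,0]
    - [0.05,0.14,0.49,0,0,0]
    - [0.05,0.14,0.49,0,0,0]
    - [0.05,0.14,0.49,0,0,0]
    - [0.05,0.14,0.49,0,0,0]

```text
clock: 21.42
tcp_pos: [0.5931, 0.3715, 0.0075]
ee_rot: [2.06, 2.371, 0.003]
wrist_force: [-0.2, -0.3, 0.4]
opening: 0.698
finger_force: 0.0
```

Request:
apply_moves:
  deltas:
    - [0,0,0,0,0,0]
    - [0,0,0,0,0,0]
    - [0,0,0,0,0,0]
    - [0,0,0,0,0,0]
    - [0,0,-0.1,0,0,0]
    - [0,0,-0.25,0,0,0]
    - [0,0,-0.5,0,0,0]
    - [0,0,-0.5,0,0,0]
    - [0,0,-0.5,0,0,0]
    - [0,0,-0.5,0,0,0]
  hand: 1

```text
clock: 22.68
tcp_pos: [0.5919, 0.3703, 0.13]
ee_rot: [-2.06, -2.371, 0.003]
wrist_force: [-0.5, -0.7, -0.3]
opening: 0.373
finger_force: 29.9
```

```bash
python3 - <<'E'
from h import *
seq((.56,.25,.13,98),(.513,.1155,.13,98),(.513,.1155,.014,98))
E
```

```text
[-0.459, -0.193, 0.001, -0.003, 0.002, 0.001]
[-0.507, -0.261, 0.0, 0.0, 0.0, 0.0]
[0.0, 0.0, 0.464, 0.0, 0.0, 0.0]
```

Request:
apply_moves:
  deltas:
    - [-0.2,-0.1,0,0,0,0]
    - [-0.46,-0.19,0,0,0,0]
    - [-0.7,-0.33,0,0,0,0]
    - [-0.97,-0.45,0,0,0,0]
    - [-0.97,-0.45,0,0,0,0]
    - [-0.97,-0.45,0.2,0,0,0]
    - [-0.97,-0.45,0.35,0,0,0]
    - [-0.97,-0.45,0.46,0,0,0]
    - [-0.97,-0.45,0.46,0,0,0]
    - [-0.97,-0.45,0.46,0,0,0]

```text
clock: 23.92
tcp_pos: [0.5148, 0.1154, 0.0164]
ee_rot: [-2.06, -2.371, 0.0]
wrist_force: [0.4, -0.5, 0.2]
opening: 0.371
finger_force: 33.9
```

Request:
apply_moves:
  deltas:
    - [0,0,0,0,0,0]
    - [0,0,0,0,0,0]
    - [0,0,0,0,0,0]
    - [0,0,-0.1,0,0,0]
    - [0,0,-0.25,0,0,0]
    - [0,0,-0.46,0,0,0]
    - [0,0,-0.46,0,0,0]
    - [0,0,-0.46,0,0,0]
  hand: 0.5

```text
clock: 24.92
tcp_pos: [0.5147, 0.1146, 0.1309]
ee_rot: [2.061, 2.37, -0.0]
wrist_force: [0.6, -0.5, -0.3]
opening: 0.498
finger_force: 0.0
```

```bash
python3 - <<'E'
from h import *
t=shot("top")
for a,k in blobs(grey(t),90,345):
    (u,v),r=cv2.minEnclosingCircle(k)
    if 110<u<320 and 150<v<320: print(round(u),round(v),a,ray(t,[(u,v)],.015)[0].round(3))
c=shot("wrist");cv2.imwrite("pics/w5.png",c["color"])
seq((.49,.3,.13,98),(.485,.425,.13,98))
E
```

```text
158 302 133.5 [0.422 0.378 0.015]
127 266 234.5 [0.501 0.454 0.015]
166 257 125.0 [0.523 0.367 0.015]
200 259 144.0 [0.519 0.288 0.015]
308 179 305.5 [0.708 0.041 0.015]
[0.747, 0.008, -0.001, -0.004, 0.001, 0.001]
[0.498, 0.05, 0.0, 0.0, 0.0, 0.0]
```

View pics/w5.png

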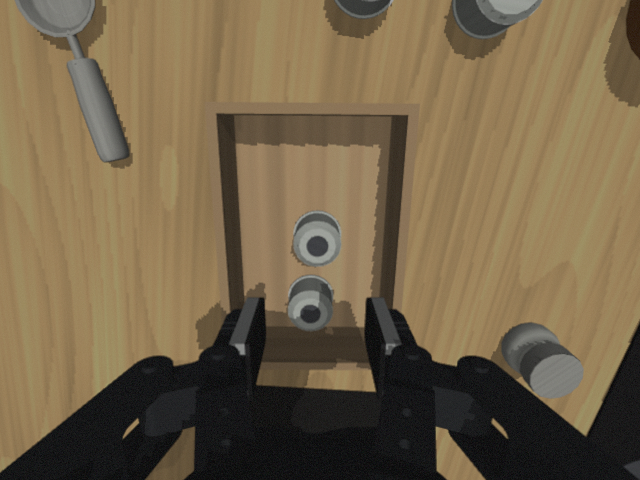

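Request:
apply_moves:
  deltas:
    - [0.75,0.01,0,0,0,0]
    - [0.75,0.01,0,0,0,0]
    - [0.75,0.01,0,0,0,0]
    - [0.75,0.01,0,0,0,0]
  hand: 0.3

```text
clock: 25.52
tcp_pos: [0.4877, 0.3076, 0.1301]
ee_rot: [-2.047, -2.378, -0.001]
wrist_force: [-0.2, -0.3, -0.3]
opening: 0.699
finger_force: 0.0
```

Request:
apply_moves:
  deltas:
    - [0.5,0.05,0,0,0,0]
    - [0.5,0.05,0,0,0,0]
    - [0.5,0.05,0,0,0,0]
    - [0.5,0.05,0,0,0,0]
    - [0.5,0.05,0,0,0,0]
    - [0.5,0.05,0,0,0,0]
    - [0.5,0.05,0,0,0,0]

```text
clock: 26.4
tcp_pos: [0.4866, 0.4258, 0.1312]
ee_rot: [2.062, 2.37, 0.0]
wrist_force: [-1.1, 0.1, 0.2]
opening: 0.696
finger_force: 0.0
```

```bash
python3 - <<'E'
from h import *
s=manip.sense();print(s["joints"].round(2))
b=nearpod(.501,.453)[3]
seq((b[0],b[1],.13,98),(b[0],b[1],.007,98))
E
```

```text
[-0.33  0.65 -0.7   1.61  0.46  1.06 -1.02]
exp px [339. 202.] blob (np.float64(2.394571996061135), 2100.0, (315, 173, 51, 55), array([0.501 , 0.4547, 0.015 ]))
[0.106, 0.073, 0.005, 0.001, 0.0, -0.001]
[0.0, 0.0, 0.492, 0.0, 0.0, 0.0]
```

Request:
apply_moves:
  deltas:
    - [0.1,0.07,0,0,0,0]
    - [0.1,0.07,0.15,0,0,0]
    - [0.1,0.07,0.3,0,0,0]
    - [0.1,0.07,0.4,0,0,0]
    - [0.1,0.07,0.495,0,0,0]
    - [0.1,0.07,0.495,0,0,0]
    - [0.1,0.07,0.495,0,0,0]
    - [0.1,0.07,0.495,0,0,0]

```text
clock: 27.45
tcp_pos: [0.5005, 0.4545, 0.0087]
ee_rot: [2.061, 2.371, 0.003]
wrist_force: [-0.2, 0.1, -0.4]
opening: 0.702
finger_force: 0.0
```

Request:
apply_moves:
  deltas:
    - [0,0,0,0,0,0]
    - [0,0,0,0,0,0]
    - [0,0,0,0,0,0]
    - [0,0,0,0,0,0]
    - [0,0,-0.1,0,0,0]
    - [0,0,-0.25,0,0,0]
    - [0,0,-0.5,0,0,0]
    - [0,0,-0.5,0,0,0]
    - [0,0,-0.5,0,0,0]
    - [0,0,-0.5,0,0,0]
  hand: 1

```text
clock: 28.7
tcp_pos: [0.4995, 0.4532, 0.1314]
ee_rot: [2.061, 2.371, -0.003]
wrist_force: [-0.3, 0.4, -1.4]
opening: 0.372
finger_force: 29.9
```

```bash
python3 - <<'E'
from h import *
seq((.49,.28,.13,98),(.506,.165,.13,98),(.506,.165,.014,98))
E
```

```text
[-0.681, -0.134, 0.006, -0.003, 0.003, 0.001]
[-0.464, -0.001, 0.0, 0.0, 0.0, 0.0]
[0.0, 0.0, 0.464, 0.0, 0.0, 0.0]
```

Request:
apply_moves:
  deltas:
    - [-0.35,-0.07,0,0,0,0]
    - [-0.68,-0.13,0,0,0,0]
    - [-0.68,-0.13,0,0,0,0]
    - [-0.68,-0.13,0,0,0,0]
    - [-0.68,-0.13,0,0,0,0]

```text
clock: 29.32
tcp_pos: [0.4913, 0.2813, 0.1319]
ee_rot: [-2.06, -2.37, 0.0]
wrist_force: [-0.1, 1.4, 0.3]
opening: 0.372
finger_force: 29.9
```

Request:
apply_moves:
  deltas:
    - [-0.25,0,0,0,0,0]
    - [-0.46,0,0,0,0,0]
    - [-0.46,0,0,0,0,0]
    - [-0.46,0,0.2,0,0,0]
    - [-0.46,0,0.35,0,0,0]
    - [-0.46,0,0.46,0,0,0]
    - [-0.46,0,0.46,0,0,0]
    - [-0.46,0,0.46,0,0,0]

```text
clock: 30.32
tcp_pos: [0.5077, 0.1691, 0.018]
ee_rot: [-2.058, -2.373, -0.002]
wrist_force: [-0.2, -0.8, -0.5]
opening: 0.373
finger_force: 32.1
```

Request:
apply_moves:
  deltas:
    - [0,0,0,0,0,0]
    - [0,0,0,0,0,0]
    - [0,0,0,0,0,0]
    - [0,0,-0.1,0,0,0]
    - [0,0,-0.25,0,0,0]
    - [0,0,-0.46,0,0,0]
    - [0,0,-0.6,0,0,0]
    - [0,0,-0.75,0,0,0]
    - [0,0,-0.75,0,0,0]
  hand: 0.5

```text
clock: 31.45
tcp_pos: [0.5089, 0.1678, 0.2078]
ee_rot: [2.059, 2.368, 0.007]
wrist_force: [0.2, 0.3, -0.2]
opening: 0.495
finger_force: 0.0
```

```bash
python3 - <<'E'
from h import *
s=manip.sense();print(s["tcp_pos"],s["joints"].round(2))
c=shot("wrist"); 
for a,k in blobs(grey(c,60,70),300,3000): print(a,cv2.boundingRect(k),ray(c,[cv2.minEnclosingCircle(k)[0]],.021)[0].round(3))
t=shot("top"); h=cv2.cvtColor(t["color"],cv2.COLOR_BGR2HSV)
for nm,m,z in (("lid",(h[...,1]>125)&(h[...,2]<190),.014),):
    m=m.astype(np.uint8);mm=np.zeros_like(m);mm[150:300,430:560]=m[150:300,430:560]
    a,k=max(blobs(mm,300,1e5),key=lambda q:q[0]); print(nm,a,cv2.minAreaRect((ray(t,k[:,0],z)[:,:2]*1000).astype(np.float32)))
cv2.imwrite("pics/w6.png",c["color"])
seq((.52,.02,.2,98),(.55,-.18,.2,95),(.6,-.33,.2,102))
E
```

```text
[0.50892947 0.1677828  0.20780248] [ 0.22  0.39 -0.8   1.81  0.32  1.07 -0.56]
312.5 (483, 352, 30, 23) [0.724 0.032 0.021]
529.5 (459, 329, 42, 29) [0.7   0.047 0.021]
850.5 (291, 293, 35, 44) [0.518 0.064 0.021]
1242.0 (295, 246, 37, 43) [0.516 0.115 0.021]
1288.0 (294, 190, 39, 44) [0.509 0.17  0.021]
2805.0 (410, 66, 64, 58) [0.6   0.284 0.021]
2521.0 (321, 50, 56, 60) [0.522 0.283 0.021]
lid 924.0 ((599.2650146484375, -440.34576416015625), (84.8676986694336, 131.64195251464844), 11.600744247436523)
[-0.588, -0.032, 0.019, 0.001, 0.001, -0.0]
[-0.809, 0.007, 0.0, 0.0, 0.0, 0.105]
[-0.615, 0.147, 0.0, 0.0, 0.0, -0.244]
```

```bash
python3 - <<'E'
import cv2
i=cv2.imread("pics/w6.png"); cv2.imwrite("pics/w6c.png",cv2.resize(i[120:400,200:430],None,fx=2.14*1.0,fy=2.14,interpolation=cv2.INTER_CUBIC))
E
```

```text
(no output)
```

View pics/w6c.png

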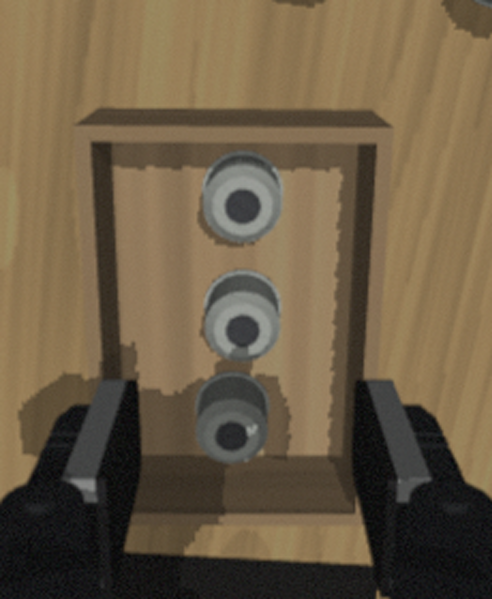

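Request:
apply_moves:
  deltas:
    - [-0.59,-0.03,0,0,0,0]
    - [-0.59,-0.03,0,0,0,0]
    - [-0.59,-0.03,0,0,0,0]
    - [-0.59,-0.03,0,0,0,0]

```text
clock: 32.05
tcp_pos: [0.52, 0.0175, 0.2032]
ee_rot: [-2.064, -2.366, 0.003]
wrist_force: [0.5, 0.5, -0.1]
opening: 0.502
finger_force: 0.0
```

Request:
apply_moves:
  deltas:
    - [-0.81,0,0,0,0,0]
    - [-0.81,0,0,0,0,0]
    - [-0.81,0,0,0,0,0]
    - [-0.81,0,0,0,0,0]
    - [-0.81,0,0,0,0,0]

```text
clock: 32.67
tcp_pos: [0.5488, -0.1796, 0.2039]
ee_rot: [-2.06, -2.37, -0.001]
wrist_force: [0.6, 0.3, -1.1]
opening: 0.499
finger_force: 0.0
```

Request:
apply_moves:
  deltas:
    - [-0.6,0.15,0,0,0,0]
    - [-0.6,0.15,0,0,0,0]
    - [-0.6,0.15,0,0,0,0]
    - [-0.6,0.15,0,0,0,0]
    - [-0.6,0.15,0,0,0,0]
    - [-0.6,0.15,0,0,0,0]

```text
clock: 33.42
tcp_pos: [0.6075, -0.321, 0.2052]
ee_rot: [-2.057, -2.375, -0.001]
wrist_force: [-0.6, 0.3, -0.4]
opening: 0.5
finger_force: 0.0
```

```bash
python3 - <<'E'
from h import *
s=manip.sense();print(s["tcp_pos"],s["joints"].round(2))
c=shot("wrist");cv2.imwrite("pics/w7.png",c["color"]); h=cv2.cvtColor(c["color"],cv2.COLOR_BGR2HSV)
m=((h[...,1]>120)&(h[...,2]<190)&(h[...,2]>40)).astype(np.uint8); print(m.sum())
for a,k in blobs(m,2000,1e5): print(a,cv2.boundingRect(k),cv2.minAreaRect((ray(c,k[:,0],.014)[:,:2]*1000).astype(np.float32)))
E
```

```text
[ 0.60745676 -0.32098518  0.20523929] [ 0.81  0.62 -0.62  1.43  0.37  1.22  0.29]
15447
15062.0 (203, 221, 135, 161) ((581.70654296875, -424.5350341796875), (119.22476959228516, 175.8001251220703), 11.887777328491211)
```

View pics/w7.png

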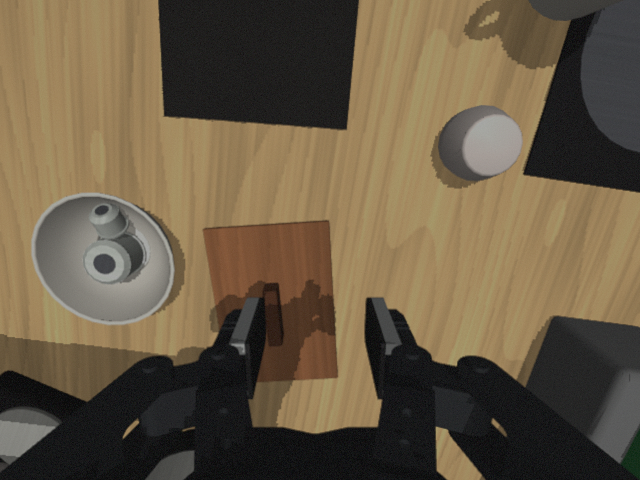

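```bash
python3 - <<'E'
from h import *
c=shot("wrist")
def cam(p,r):
    T=np.eye(4);T[:3,:3]=Rn.from_rotvec(r).as_matrix();T[:3,3]=p
    M=np.linalg.inv(T@c["T_tool_cam"]);d=dict(c);d["R"],d["t"]=M[:3,:3],M[:3,3];return d
w=cam([.50893,.16778,.2078],[2.059,2.368,.007])
f=lambda pts: ray(w,np.array(pts,float)/2.14+[200,120],.054)[:,:2]
P=f([(75,126),(391,128),(92,143),(378,145),(356,513),(240,523),(240,513),(100,300),(367,330)])
print(P.round(4))
far=P[1]-P[0]; print("yaw far",np.degrees(np.arctan2(far[1],far[0])),np.linalg.norm(far), "in",np.linalg.norm(P[3]-P[2]))
s=P[3]-P[4]; print("yaw side",np.degrees(np.arctan2(-s[0],s[1])),np.linalg.norm(s))
for yd in (7.5,8):
    a=np.radians(yd);X=np.array([np.cos(a),np.sin(a)]);Y=np.array([-X[1],X[0]])
    print(yd,"cx",[(P[i]@X).round(4) for i in (0,1,2,3,4,7,8)],"cy",[(P[i]@Y).round(4) for i in (0,1,2,3,5,6)])
    fx=((P[0]+P[1]+P[2]+P[3])/4)@X; cy=(P[0]@Y+P[1]@Y)/4+(P[5]@Y)/2; print("centre",X*fx+Y*cy)
E
```

```text
[[0.4423 0.195 ]
 [0.5594 0.2105]
 [0.449  0.1895]
 [0.5558 0.2036]
 [0.5771 0.0423]
 [0.5271 0.0303]
 [0.5264 0.0354]
 [0.4572 0.127 ]
 [0.5657 0.1288]]
yaw far 7.562197211110854 0.11815782130210341 in 0.10764501711716147
yaw side 7.527958377843349 0.16267146629347426
7.5 cx [np.float64(0.4639), np.float64(0.5821), np.float64(0.4699), np.float64(0.5776), np.float64(0.5777), np.float64(0.4699), np.float64(0.5776)] cy [np.float64(0.1356), np.float64(0.1357), np.float64(0.1293), np.float64(0.1293), np.float64(-0.0388), np.float64(-0.0336)]
centre [0.51258381 0.11634108]
8 cx [np.float64(0.4651), np.float64(0.5832), np.float64(0.4711), np.float64(0.5787), np.float64(0.5774), np.float64(0.4704), np.float64(0.5781)] cy [np.float64(0.1315), np.float64(0.1306), np.float64(0.1252), np.float64(0.1243), np.float64(-0.0434), np.float64(-0.0382)]
centre [0.51331168 0.11643098]
```

```bash
python3 - <<'E'
from h import *
seq((.5817,-.4245,.12,101.9),(.5817,-.4245,.016,101.9))
E
```

```text
[-0.39, -0.159, 0.341, 0.001, 0.0, -0.132]
[0.0, 0.0, 0.416, 0.0, 0.0, 0.0]
```

Request:
apply_moves:
  deltas:
    - [-0.39,-0.16,0.1,0,0,-0.13]
    - [-0.39,-0.16,0.34,0,0,-0.13]
    - [-0.39,-0.16,0.34,0,0,-0.13]
    - [-0.39,-0.16,0.34,0,0,-0.13]
    - [-0.39,-0.16,0.34,0,0,-0.13]
    - [-0.39,-0.16,0.34,0,0,-0.13]
    - [-0.39,-0.16,0.34,0,0,-0.13]

```text
clock: 34.4
tcp_pos: [0.5819, -0.4252, 0.1212]
ee_rot: [1.98, 2.437, 0.0]
wrist_force: [-0.8, 0.1, 0.1]
opening: 0.496
finger_force: 0.0
```

```bash
python3 - <<'E'
from h import *
c=shot("wrist"); h=cv2.cvtColor(c["color"],cv2.COLOR_BGR2HSV)
m=((h[...,1]>120)&(h[...,2]<190)&(h[...,2]>40)).astype(np.uint8)
for a,k in blobs(m,1500,1e5):
  r=cv2.minAreaRect((ray(c,k[:,0],.014)[:,:2]*1000).astype(np.float32)); print(a,cv2.boundingRect(k),r,cv2.boxPoints(r).round())
seq((.5817,-.4245,.016,101.9))
E
```

```text
37138.5 (221, 109, 186, 238) ((581.7406005859375, -425.5543212890625), (118.98564910888672, 174.86611938476562), 11.917710304260254) [[ 505. -352.]
 [ 542. -523.]
 [ 658. -499.]
 [ 622. -328.]]
[0.004, 0.001, 0.419, 0.002, 0.002, -0.004]
```

Request:
apply_moves:
  deltas:
    - [0,0,0.15,0,0,0]
    - [0,0,0.3,0,0,0]
    - [0,0,0.37,0,0,0]
    - [0,0,0.42,0,0,0]
    - [0,0,0.42,0,0,0]
    - [0,0,0.42,0,0,0]

```text
clock: 35.2
tcp_pos: [0.5818, -0.4263, 0.0162]
ee_rot: [1.981, 2.436, 0.0]
wrist_force: [0.1, -0.2, -0.2]
opening: 0.503
finger_force: 0.0
```

Request:
apply_moves:
  deltas:
    - [0,0,0,0,0,0]
    - [0,0,0,0,0,0]
    - [0,0,0,0,0,0]
    - [0,0,0,0,0,0]
    - [0,0,0,0,0,0]
    - [0,0,0,0,0,0]
    - [0,0,-0.1,0,0,0]
    - [0,0,-0.25,0,0,0]
    - [0,0,-0.45,0,0,0]
    - [0,0,-0.56,0,0,0]
    - [0,0,-0.56,0,0,0]
    - [0,0,-0.56,0,0,0]
  hand: 1
  newtons: 60

```text
clock: 36.7
tcp_pos: [0.5802, -0.4257, 0.1541]
ee_rot: [-1.982, -2.436, 0.001]
wrist_force: [0.2, 0.2, -2.4]
opening: 0.147
finger_force: 59.8
```

```bash
python3 - <<'E'
from h import *
seq((.55,-.27,.155,101.9),(.525,-.07,.155,100),(.5128,.116,.155,97.55),(.5128,.116,.075,97.55))
c=shot("wrist");h=cv2.cvtColor(c["color"],cv2.COLOR_BGR2HSV)
m=((h[...,1]>120)&(h[...,2]<190)&(h[...,2]>40)).astype(np.uint8)
zt=manip.sense()["tcp_pos"][2]-.002
for a,k in blobs(m,1500,1e5):
  r=cv2.minAreaRect((ray(c,k[:,0],zt)[:,:2]*1000).astype(np.float32)); print(a,cv2.boundingRect(k),r)
E
```

```text
[0.634, 0.008, -0.003, -0.002, -0.001, -0.005]
[0.803, 0.067, 0.0, 0.0, 0.0, 0.066]
[0.741, 0.081, 0.0, 0.0, 0.0, 0.086]
[0.0, 0.0, 0.32, 0.0, 0.0, 0.0]
73723.0 (154, 96, 322, 338) ((578.5919799804688, -415.70257568359375), (119.11913299560547, 156.22222900390625), 11.771634101867676)
```

Request:
apply_moves:
  deltas:
    - [0.2,0,0,0,0,0]
    - [0.42,0,0,0,0,0]
    - [0.63,0,0,0,0,0]
    - [0.63,0,0,0,0,0]
    - [0.63,0,0,0,0,0]

```text
clock: 37.38
tcp_pos: [0.5484, -0.2721, 0.1539]
ee_rot: [-1.982, -2.436, 0.001]
wrist_force: [-0.2, -0.9, -2.2]
opening: 0.149
finger_force: 59.8
```

Request:
apply_moves:
  deltas:
    - [0.2,0.02,0,0,0,0.03]
    - [0.4,0.04,0,0,0,0.07]
    - [0.6,0.06,0,0,0,0.07]
    - [0.8,0.07,0,0,0,0.07]
    - [0.8,0.07,0,0,0,0.07]
    - [0.8,0.07,0,0,0,0.07]

```text
clock: 38.12
tcp_pos: [0.5256, -0.0738, 0.1544]
ee_rot: [-2.026, -2.401, 0.001]
wrist_force: [-0.4, -0.6, -2.6]
opening: 0.147
finger_force: 59.8
```

Request:
apply_moves:
  deltas:
    - [0.2,0.02,0,0,0,0.08]
    - [0.4,0.04,0,0,0,0.08]
    - [0.6,0.07,0,0,0,0.08]
    - [0.74,0.08,0,0,0,0.08]
    - [0.74,0.08,0,0,0,0.08]
    - [0.74,0.08,0,0,0,0.08]
    - [0.74,0.08,0,0,0,0.08]

```text
clock: 39.0
tcp_pos: [0.5143, 0.1112, 0.1545]
ee_rot: [2.076, 2.357, -0.001]
wrist_force: [0.4, -0.8, -1.1]
opening: 0.151
finger_force: 59.8
```

```bash
python3 - <<'E'
from h import *
s=manip.sense();print(s["opening"],s["finger_force"],s["tcp_pos"])
seq((.5128,.116,.155,97.55),(.5128,.116,.08,97.55))
c=shot("wrist");h=cv2.cvtColor(c["color"],cv2.COLOR_BGR2HSV)
m=((h[...,1]>120)&(h[...,2]<190)&(h[...,2]>40)).astype(np.uint8)
zt=s["tcp_pos"][2]-.002
for a,k in blobs(m,1500,1e5):
  r=cv2.minAreaRect((ray(c,k[:,0],zt)[:,:2]*1000).astype(np.float32)); print(a,cv2.boundingRect(k),r)
cv2.imwrite("pics/w8.png",c["color"])
E
```

```text
0.15083292737187767 59.840936064720154 [0.5142916  0.11116357 0.15446071]
[0.02, -0.003, -0.002, -0.001, 0.001, -0.01]
[0.0, 0.0, 0.3, 0.0, 0.0, 0.0]
73908.5 (153, 96, 324, 338) ((513.4949340820312, 121.66021728515625), (118.48835754394531, 155.53277587890625), 7.294126510620117)
2196.0 (598, 0, 42, 65) ((606.5240478515625, 232.5704345703125), (13.835655212402344, 23.754039764404297), 22.07143783569336)
```

Request:
apply_moves:
  deltas:
    - [0.02,0,0,0,0,-0.01]
    - [0.02,0,0.1,0,0,-0.01]
    - [0.02,0,0.2,0,0,-0.01]
    - [0.02,0,0.27,0,0,-0.01]
    - [0.02,0,0.27,0,0,-0.01]
    - [0.02,0,0.27,0,0,-0.01]
    - [0.02,0,0.27,0,0,-0.01]
    - [0.02,0,0.27,0,0,-0.01]

```text
clock: 40.05
tcp_pos: [0.5135, 0.1183, 0.0879]
ee_rot: [2.066, 2.365, 0.001]
wrist_force: [0.4, 0.2, -1.9]
opening: 0.148
finger_force: 59.8
```

```bash
python3 - <<'E'
from h import *
s=manip.sense();print(s["opening"],s["finger_force"],s["tcp_pos"],s["wrist_force"])
seq((.5128,.116,.063,97.55))
E
```

```text
0.14801499062860543 59.7721141576767 [0.51346649 0.11833896 0.08789702] [ 0.38177067  0.1533613  -1.89390403]
[-0.009, -0.004, 0.1, 0.002, 0.0, 0.006]
```

Request:
apply_moves:
  deltas:
    - [-0.01,0,0.0,0,0,0]
    - [-0.01,0,0.03,0,0,0]
    - [-0.01,0,0.06,0,0,0]
    - [-0.01,0,0.08,0,0,0]
    - [-0.01,0,0.09,0,0,0]
    - [-0.01,0,0.1,0,0,0]
    - [-0.01,0,0.1,0,0,0]
    - [-0.01,0,0.1,0,0,0]

```text
clock: 41.05
tcp_pos: [0.5135, 0.1159, 0.0624]
ee_rot: [2.066, 2.366, 0.0]
wrist_force: [-0.3, -0.1, -1.1]
opening: 0.151
finger_force: 59.8
```

```bash
python3 - <<'E'
from h import *
s=manip.sense();print(s["opening"],s["finger_force"],s["tcp_pos"],s["wrist_force"],s["torque"])
E
```

```text
0.15112043179191875 59.81947481632233 [0.51351696 0.11590792 0.06241109] [-0.30990537 -0.14060197 -1.09149432] [-0.01406543 -0.03378199 -0.01238194]
```

Request:
apply_moves:
  deltas:
    - [0,0,0,0,0,0]
    - [0,0,0,0,0,0]
    - [0,0,0,0,0,0]
    - [0,0,0,0,0,0]
    - [0,0,-0.1,0,0,0]
    - [0,0,-0.25,0,0,0]
    - [0,0,-0.4,0,0,0]
    - [0,0,-0.55,0,0,0]
    - [0,0,-0.55,0,0,0]
  hand: 0.5

```text
clock: 42.18
tcp_pos: [0.515, 0.1165, 0.2026]
ee_rot: [2.064, 2.363, 0.006]
wrist_force: [0.0, 0.1, -1.1]
opening: 0.507
finger_force: 0.0
```

```bash
python3 - <<'E'
from h import *
c=shot("wrist");h=cv2.cvtColor(c["color"],cv2.COLOR_BGR2HSV);print(manip.sense()["tcp_pos"])
m=((h[...,1]>120)&(h[...,2]<190)&(h[...,2]>40)).astype(np.uint8)
for a,k in blobs(m,1500,1e5):
  r=cv2.minAreaRect((ray(c,k[:,0],.06)[:,:2]*1000).astype(np.float32)); print(a,cv2.boundingRect(k),r)
cv2.imwrite("pics/w9.png",c["color"])
t=shot("top"); cv2.imwrite("pics/t9.png",t["color"])
seq((.501,.20,.2,97.5),(.4985,.223,.12,97.5),(.4985,.223,.010,97.5))
E
```

```text
[0.51406027 0.11592964 0.20086967]
30383.0 (231, 110, 162, 213) ((513.86376953125, 116.80439758300781), (118.95568084716797, 174.59999084472656), 7.7217020988464355)
3985.0 (552, 0, 88, 83) ((689.9955444335938, 269.9964294433594), (46.72377014160156, 68.55006408691406), 44.24520492553711)
[0.341, -0.004, -0.001, 0.001, 0.001, 0.008]
[0.093, 0.002, 0.32, 0.0, 0.0, 0.0]
[0.0, 0.0, 0.44, 0.0, 0.0, 0.0]
```

View pics/w9.png

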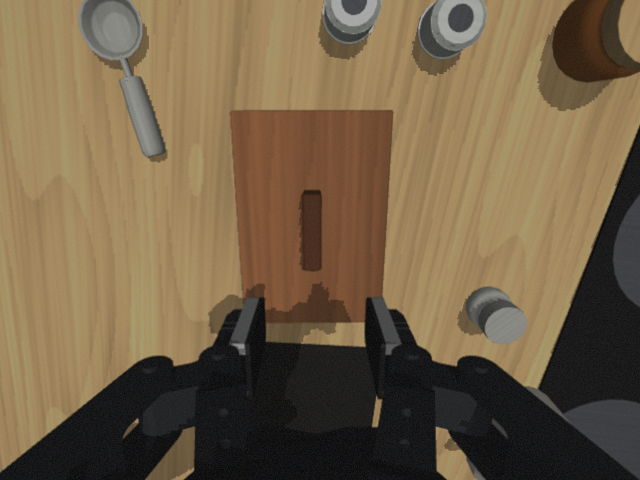

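Request:
apply_moves:
  deltas:
    - [0.43,0,0,0,0,0]
    - [0.43,0,0,0,0,0]
    - [0.43,0,0.1,0,0,0]
    - [0.43,0,0.3,0,0,0]
    - [0.43,0,0.5,0,0,0]
    - [0.43,0,0.65,0,0,0]
    - [0.43,0,0.76,0,0,0]
    - [0.43,0,0.76,0,0,0]
    - [0.43,0,0.76,0,0,0]
    - [0.43,0,0.76,0,0,0]
  hand: 0.2

```text
clock: 43.52
tcp_pos: [0.4997, 0.2228, 0.0109]
ee_rot: [2.066, 2.366, 0.003]
wrist_force: [1.1, 0.2, -0.6]
opening: 0.798
finger_force: 0.0
```

```bash
cat > pl.py <<'E'
from h import *
def push(c0,y0,c1,y1,d,n):
    "waypoints TCP (d behind the caddy centre) for caddy pose interpolated c0->c1"
    W=[]
    for f in np.linspace(0,1,n+1)[1:]:
        a=np.radians(y0+(y1-y0)*f); c=np.array(c0)+(np.array(c1)-c0)*f
        W.append((c[0]-d*np.sin(a),c[1]+d*np.cos(a),.010,90+np.degrees(a)))
    return W
E
python3 - <<'E'
from pl import *
s=manip.sense();print(s["tcp_pos"],s["wrist_force"],s["joints"].round(2))
i=cv2.imread("pics/top0.png"); t=shot("top")
v=cv2.cvtColor(i,cv2.COLOR_BGR2HSV)[...,2]; m=np.zeros(v.shape,np.uint8); m[205:305,325:450]=(v[205:305,325:450]<95)
a,k=max(blobs(m,300,1e5),key=lambda q:q[0]); r=cv2.minAreaRect((ray(t,k[:,0],.001)[:,:2]*1000).astype(np.float32)); print(r)
seq(*push((.5137,.1166),7.7,(.535,-.140),3.9,.104,4))
E
```

```text
[0.49966431 0.2227601  0.01094193] [ 1.05030051  0.22582162 -0.61066053] [-0.04  0.66 -0.63  1.94  0.57  0.73 -0.87]
((535.2426147460938, -140.13485717773438), (161.82568359375, 217.61204528808594), 4.162132263183594)
[-0.269, -0.008, 0.003, 0.004, -0.001, 0.034]
[-0.257, -0.002, 0.0, 0.0, 0.0, 0.033]
[-0.257, 0.002, 0.0, 0.0, 0.0, 0.033]
[-0.258, 0.006, 0.0, 0.0, 0.0, 0.033]
```

Request:
apply_moves:
  deltas:
    - [-0.02,0,0,0,0,0]
    - [-0.04,0,0,0,0,0]
    - [-0.06,0,0,0,0,0]
    - [-0.08,0,0,0,0,0.01]
    - [-0.11,0,0,0,0,0.01]
    - [-0.14,0,0,0,0,0.02]
    - [-0.17,0,0,0,0,0.02]
    - [-0.2,0,0,0,0,0.03]
    - [-0.23,0,0,0,0,0.03]
    - [-0.26,0,0,0,0,0.03]

```text
clock: 44.82
tcp_pos: [0.5082, 0.1592, 0.0105]
ee_rot: [-2.083, -2.351, -0.004]
wrist_force: [-0.5, 5.4, 3.8]
opening: 0.803
finger_force: 2.2
```

Request:
apply_moves:
  deltas:
    - [-0.03,0,0,0,0,0]
    - [-0.06,0,0,0,0,0.01]
    - [-0.09,0,0,0,0,0.01]
    - [-0.12,0,0,0,0,0.02]
    - [-0.15,0,0,0,0,0.02]
    - [-0.18,0,0,0,0,0.02]
    - [-0.21,0,0,0,0,0.03]
    - [-0.24,0,0,0,0,0.03]
    - [-0.24,0,0,0,0,0.03]
    - [-0.24,0,0,0,0,0.03]

```text
clock: 46.08
tcp_pos: [0.5156, 0.0984, 0.0103]
ee_rot: [2.101, 2.334, 0.002]
wrist_force: [-0.1, 1.7, 6.1]
opening: 0.801
finger_force: 0.9
```

```bash
cat >> pl.py <<'E'
def lidpose():
    t=shot("top"); h=cv2.cvtColor(t["color"],cv2.COLOR_BGR2HSV)
    m=((h[...,1]>125)&(h[...,2]<190)&(h[...,2]>50)).astype(np.uint8)
    mm=np.zeros_like(m); mm[190:330,220:450]=m[190:330,220:450]
    for a,k in blobs(mm,400,1e5): print("top lid",a,cv2.boundingRect(k),cv2.minAreaRect((ray(t,k[:,0],.06)[:,:2]*1000).astype(np.float32)))
    c=shot("wrist");h=cv2.cvtColor(c["color"],cv2.COLOR_BGR2HSV)
    m=((h[...,1]>120)&(h[...,2]<190)&(h[...,2]>40)).astype(np.uint8)
    for a,k in blobs(m,1500,1e5):
        r=cv2.minAreaRect((ray(c,k[:,0],.06)[:,:2]*1000).astype(np.float32)); print("wrist",a,cv2.boundingRect(k),r)
    return t,c
E
python3 - <<'E'
from pl import *
s=manip.sense();print(s["tcp_pos"],s["wrist_force"],s["torque"])
t,c=lidpose(); cv2.imwrite("pics/t10.png",t["color"]);cv2.imwrite("pics/w10.png",c["color"])
E
```

```text
[0.51557406 0.09838205 0.01034181] [-0.11602188  1.72917409  6.11638537] [ 0.25077923 -0.07544257  0.01446889]
top lid 1787.5 (305, 225, 65, 54) ((527.4024658203125, -24.84857940673828), (118.0877685546875, 128.92843627929688), 7.234889030456543)
wrist 1992.0 (222, 414, 186, 28) ((517.4654541015625, 85.81061553955078), (57.758384704589844, 10.786443710327148), 5.951915264129639)
```

```bash
python3 - <<'E'
from pl import *
seq(*push((.5244,-.0015),6.0,(.535,-.140),4.1,.1003,2))
E
```

```text
[-0.278, -0.008, 0.001, 0.003, 0.0, 0.034]
[-0.278, 0.003, 0.0, 0.0, 0.0, 0.033]
```

Request:
apply_moves:
  deltas:
    - [-0.03,0,0,0,0,0]
    - [-0.06,0,0,0,0,0.01]
    - [-0.09,0,0,0,0,0.01]
    - [-0.12,0,0,0,0,0.02]
    - [-0.15,0,0,0,0,0.02]
    - [-0.18,0,0,0,0,0.03]
    - [-0.21,0,0,0,0,0.03]
    - [-0.24,0,0,0,0,0.04]
    - [-0.28,0,0,0,0,0.04]
    - [-0.28,0,0,0,0,0.04]

```text
clock: 47.42
tcp_pos: [0.5229, 0.0286, 0.0103]
ee_rot: [2.125, 2.313, 0.002]
wrist_force: [0.2, 1.4, 6.5]
opening: 0.804
finger_force: 1.0
```

```bash
python3 - <<'E'
from pl import *
s=manip.sense();print(s["tcp_pos"],s["wrist_force"],s["torque"]); seq((s["tcp_pos"][0],s["tcp_pos"][1],.01,94))
t,c=lidpose(); cv2.imwrite("pics/t11.png",t["color"])
E
```

```text
[0.52287028 0.02859356 0.01030888] [0.19334497 1.37939315 6.52537364] [ 0.33762523 -0.11810678  0.05939752]
[-0.0, -0.0, 0.001, 0.003, -0.0, 0.03]
top lid 1199.0 (352, 223, 50, 52) ((536.4725952148438, -110.26359558105469), (113.87281799316406, 96.6250228881836), 5.016915798187256)
wrist 1876.0 (223, 414, 184, 28) ((524.5350952148438, 16.042438507080078), (57.20066452026367, 10.780980110168457), 4.807709217071533)
```

Request:
apply_moves:
  deltas:
    - [-0.03,0,0,0,0,0]
    - [-0.06,0,0,0,0,0.01]
    - [-0.09,0,0,0,0,0.01]
    - [-0.12,0,0,0,0,0.02]
    - [-0.15,0,0,0,0,0.02]
    - [-0.18,0,0,0,0,0.03]
    - [-0.21,0,0,0,0,0.03]
    - [-0.24,0,0,0,0,0.03]
    - [-0.27,0,0,0,0,0.03]
    - [-0.27,0,0,0,0,0.03]
    - [-0.27,0,0,0,0,0.03]

```text
clock: 48.9
tcp_pos: [0.5285, -0.0383, 0.0103]
ee_rot: [2.141, 2.298, 0.002]
wrist_force: [-0.1, 3.4, 6.8]
opening: 0.795
finger_force: 1.3
```

Request:
apply_moves:
  deltas:
    - [0.05,0,0,0,0,0]
    - [0.1,0,0,0,0,0]
    - [0.15,0,0,0,0,0]
    - [0.15,0,0,0,0,0]
    - [0.15,0,-0.2,0,0,0]
    - [0.15,0,-0.4,0,0,0]
    - [0.15,0,-0.6,0,0,0]
    - [0.15,0,-0.75,0,0,0]
    - [-0.3,0,-0.75,0,0,0]
    - [-0.3,0,-0.75,0,0,0]
    - [-0.3,0,-0.75,0,0,0]
    - [-0.3,0,-0.75,0,0,0]

```text
clock: 50.4
tcp_pos: [0.5329, -0.1131, 0.1971]
ee_rot: [-2.142, -2.297, -0.0]
wrist_force: [0.9, 0.8, 0.2]
opening: 0.802
finger_force: 0.0
```

```bash
python3 - <<'E'
from pl import *
s=manip.sense();print(s["tcp_pos"],s["wrist_force"])
t,c=lidpose(); cv2.imwrite("pics/t12.png",t["color"]);cv2.imwrite("pics/w12.png",c["color"])
E
```

```text
[ 0.53290237 -0.11310433  0.19711262] [0.90690809 0.77880654 0.16260662]
top lid 1447.5 (348, 225, 43, 55) ((531.9200439453125, -93.90885925292969), (117.56159973144531, 84.96614074707031), 4.42155647277832)
wrist 29884.0 (235, 147, 161, 206) ((536.012451171875, -137.88949584960938), (119.5238037109375, 175.237060546875), 4.291690349578857)
```

View pics/w12.png

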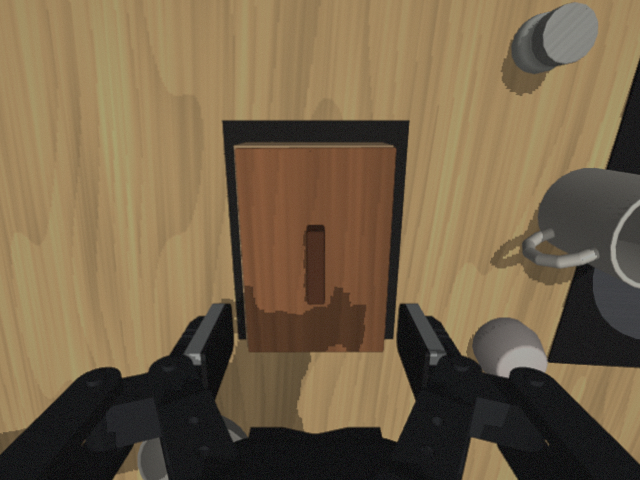

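```bash
python3 - <<'E'
from pl import *
c=shot("wrist"); P=ray(c,[(223,122),(409,122),(394,339),(238,338)],.001);print(P.round(4),P.mean(0), manip.sense()["wrist_force"])
E
```

```text
[[ 0.4479 -0.0382  0.001 ]
 [ 0.6101 -0.0265  0.001 ]
 [ 0.627  -0.2437  0.001 ]
 [ 0.4627 -0.2544  0.001 ]] [ 0.53693431 -0.14070388  0.001     ] [ 0.18671712 -0.41889161 -0.24142341]
```

```bash
python3 -c "
from plant import manip
print(manip.close_job())"
```

```text
the job is handed in; nothing more can be done
None
```

The job is handed in, though the judge's verdict was not shown: both wrong-size capsules are in the bowl, all three middle-size capsules are in the lidded caddy, and by the wrist camera the caddy stands about 3 mm off the mat's centre and nearly parallel to it.

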